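# Clip a converter module into the test nest, run the test, unclip it

## Robot

A 6-joint arm with a two-finger parallel gripper is mounted at the origin on a cart in front of the work surface, level with it; the furniture and walls round the work are solid. World frame = base frame: x ahead of the robot, y to its left, z up, the work surface at z = 0. Lengths are in m, angles in rad, forces in N, time in s.
With the tool pointing down it reaches from about 0.35 to 0.975 m from the base axis. Payload 4.9 kg.
Tool frame: the origin (TCP) lies between the finger pads; the fingertips stand 17 mm ahead of it and the grasp point (between the pads) lies 2 mm behind it; z points along the fingers, y is the direction in which the jaws open and shut (so a half turn about z gives the same grasp; the last joint's range is limited). The gripper opens to 85 mm and grips with 20 to 120 N. Pads are 22 mm wide; open, the fingers measure 114 mm over their backs; the gripper's body (76 mm by 85 mm) begins 54 mm behind the grasp point. The pads swing forward as they close: fully open they stand 13 mm farther back than shut.
Start: joints at [1.089, 0.053, 1.613, -0, 1.476, -0.119], TCP at [0.222, 0.584, 0.248] pointing down, gripper open.
Joint ranges: [-3.01, 3.01], [-1.01, 2.22], [0.06, 2.58], [-1.02, 4.17], [0.09, 2.62], [-3.14, 3.14]. Speed limits (rad/s): [2.57, 2.57, 3.14, 3.14, 3.14, 3.14].

## Interface

Orientations are given as a unit quaternion [w, x, y, z].
In Python, from plant import state, grab_frame, camera_model, job_done, find_in, silhouettes, landmark_of gives the robot as it stands.
- The arm moves only by the shell command python3 -m crank 'ROWS'. ROWS is JSON, a list of rows, each an object with "angular": the turn, a rotation vector about the tool's x, y, z each as a share of 5 degrees, from -1 to 1, a list of three; "delta_pos": the shift along the tool's x, y, z each as a share of 3 cm, from -1 to 1, a list of three; "gripper": the opening, from 0 (shut) to 1 (fully open). In form: [{"angular": [ax, ay, az], "delta_pos": [tx, ty, tz], "gripper": gripper}, ...]. A call has 1 to 12 rows; each row shifts and turns the commanded pose from where the row before left it, along the tool's axes as they then stand; what a row does not reach is not made up. A row lasts 1/8 s, in which the tool goes at most 62.5 mm and 10.7 degrees, less where a joint would pass 70% of its speed; a pose out of reach is approached as far as the arm can. A call with a number of a shift or a turn outside -1 to 1 is refused whole. A call with a gripper value outside its range is refused whole. The fingers move at their own pace and stop on an object; the grip force is fixed at half the most. Time passes only in rows, so rows that do not move let the fingers close. It gives the time, the measured TCP pose, the force and the opening at its end, in the units of the state.
- state(): the state, without advancing time (a new reading comes with each control period).
- grab_frame(name): name is "scene" or "top"; returns the picture (420x560x3 uint8, red, green, blue); there is no depth.
- camera_model(name): a dict with "camera_matrix" (3x3 intrinsics, pixels), "dist_coeffs" ([k1, k2, p1, p2, k3] as OpenCV has them; the pictures are not rectified), "rvec" (rotation vector, rad) and "tvec" (3), from world to camera coordinates, as OpenCV has them. Camera axes: x right, y down, z forward; pixel columns grow to the right and rows downward; lengths in m; the calibration is good to about 2 mm. A picture is of the moment at which its call begins. camera_model takes no time and is no camera call.
- job_done(): hands the job in, once; it reports no verdict.
Trained networks look in the newest picture that a camera, given by its name, has taken for a name from the list of things; names that differ only in an ending like _2 or _b are one class to them, and where a whole thing is asked for, a point or a joint stands for the part that bears it (a point fixed in the world has none). Each returns a list of dicts, best first, with "conf" (0 to 1); they miss things now and then, are a little off and sometimes report something else, mostly with a low value. They report only what shows in the picture. A call takes as long as a camera call. They do not tell look-alikes from the thing itself.
- find_in(camera, target): "bbox" ([left, top, right, bottom] in pixels, round what is visible of it).
- silhouettes(camera, target): "mask" (420x560 bool, what is visible of it) and "bbox" ([left, top, right, bottom] in pixels, round what is visible of it).
- landmark_of(camera, target): "pixel" ([column, row] in pixels: a listed point, or the origin of a listed thing).
The state is a dict: "time": time; "joint_pos": joint angles; "joint_vel": joint speeds; "joint_efforts": joint torques, N m; "tool_pos": TCP position; "tool_rot": TCP orientation; "contact_force": force on the tool from outside, world axes, zero at the start; "ft_torque": the same for the moment, N m; "gripper_width": opening from 0.0 (shut) to 1.0 (fully open).
Only numpy, scipy, OpenCV 4.12 (cv2) and the standard library are available. Lean on these libraries where they do the work, as an engineer would, in place of code of your own. Each camera call takes 0.05 s, during which the arm holds its last target.

## Task

Test the finned converter module: lift it out of the black channel by the two ends of its finned body, set it down gently on the open bench and take it again across its width, tuck one end ledge under the black contact head of the test nest, lay the other end down into the pocket and let go. Swing the spring clip round its pivot screw fully onto the module's free end ledge, press the round test button home once it is clipped, let it come out, then swing the clip well clear of the pocket again and leave the module lying in its pocket. Do not drop the module, and leave the cutters, the jar and the bottles where they are.

Things in the scene. Friction and masses are not known exactly. Their poses are not given: they have to be found in the camera images.
- module_center (a point): converter module: aluminium base plate 40 (own x) x 72 (own y) x 4 mm, a finned body 40 x 38 mm on its middle, 28 mm high in all, 0.11 to 0.23 kg. The plate stands out 17 mm as a bare ledge at each end. Same both ways round. Point: its centre, 14 mm above its underside; z up. It starts in the channel, its y along the channel.
- channel_mid (a point): black plastic magazine channel fixed to the bench, 170 mm long (own y), open on top: floor 10 mm above the bench, 44 mm between walls that rise to 38 mm, level with the module's top, so there it can be taken only by the end faces of its finned body (38 mm apart, fingertips above the 4 mm ledges). 3 mm high keeper strips cross the floor at both ends. Point: centre of the floor.
- pocket (a point): pocket of the test nest (grey plate 150 x 184 mm fixed to the bench). Point: centre of its floor, 14 mm above the bench; x across, y along it towards the contact head, z up; yaw within 0.25 rad of 0. 44 mm wide between side walls 6 mm high, upper 3 mm bevelled; 76 mm long, from corner stops 6 mm high at y = -38 to the end of the slot under the head at y = +38 mm.
- head_edge (a point): front lower edge of the contact head, a black block 60 mm wide whose front stands at y = +32 mm of the pocket, top 34 mm above the pocket floor. Point: middle of the edge, 10 mm above the pocket floor. Below it a slot 10 mm high, 6 mm deep takes one end ledge of the module, tilted some 12 degrees, before the other end is laid down. No finger fits between head and module body.
- open_bench (a point): a point on the bench top between channel and nest with bare bench 50 mm all round and nothing over 12 mm high within 75 mm: a good spot to set the module down (another clear spot on the bench will do, with the module's centre over 90 mm from the channel's and the pocket's centres).
- pins (a joint): sprung contact pins in the pocket floor at y = -20 mm, travel in m: 0 = out, 1.3 mm proud; 0.0013 = flush. Pressed flush by 2 to 3 N, so they keep the free end of an unclipped module about 2 mm up.
- clip (a joint): swing of the spring clip about its vertical pivot screw, rad: 0 = fully on at its stop, lever along the pocket's +x, toe on the middle of the module's ledge at the pocket's -y end; grows to 1.5, clockwise from above, to the lever near the pocket's -y. Stays where left (1 N at the post moves it); climbing the ledge takes 5 to 10 N at the post. Clear of the pocket above 0.5.
- pivot (a point): the clip's pivot screw, at x = -40, y = -30 mm in the pocket's frame. Point on its axis, 31 mm above the bench. The hub under it has 9 mm radius; the screw head's top is 35 mm above the bench.
- post (a point): the clip's thumb post: round, upright, 14 mm dia, on the lever 30 mm from the pivot, from 31 to 72 mm above the bench (the seated module's top is at 42 mm). Point: on its axis 60 mm above the bench. Pushed, or held so loosely that it can turn between the fingers, it is led round the pivot without turning the hand; gripped hard, the hand must turn with it.
- toe: sprung toe under the end of the clip: bent metal strip 12 mm wide, 40 mm from the pivot, front edge bent up so that it climbs the ledge; bears on the ledge with about 5 N. Origin on the pivot axis at pocket floor height.
- test_button (a joint): travel of the test button, m: 0 = out, 0.006 = pressed fully home, which takes 4 N; springs back.
- test_button_top (a point): the round white test button, 24 mm dia, on the black control strip along the nest's front, at x = -78, y = +18 mm in the pocket's frame. Point: centre of its top; pressed straight down.
- cutters: bystander: side cutters with blue sleeved handles, 51 x 131 x 11, lying on the bench; origin at its underside's centre
- flux_bottle: bystander: white dropper bottle with a red nozzle, 38 dia x 109, standing on a black tray; origin at its underside's centre
- paste_jar: bystander: low jar with a black lid, 61 dia x 53, standing on a black tray; origin at its underside's centre
- ipa_pump: bystander: blue pump bottle, 66 dia x 128, standing; origin at its underside's centre
Mind the look-alikes: they are no part of the job. Of the things that look like the part that bears module_center, the middle-sized one is meant.

How it is judged:
By the outcome, as a careful person would: the job done as asked, in the order asked, and still so for the second after the job is handed in, with the robot touching nothing.
It also fails if it takes over 72 s, if anything falls off the work surface, if the arm or the gripper's body presses on something with over 40 N, if the wrist force passes 120 N, or if a joint passes its speed limit or range.

## Working session

There is one attempt and no reset: what is moved stays moved. The work goes in short steps, Python scripts to look and compute and a shell command to move; the robot and the scene stay as the last step left them, time stands still between calls to the robot, and variables do not carry over. Pictures are saved under pics/ and viewed, and the job is handed in when it is done.

```bash
ls; mkdir -p pics; python3 - <<'E'
from plant import *
import cv2, numpy as np
print(state())
for c in ("scene","top"):
    f=grab_frame(c); cv2.imwrite(f"pics/{c}0.png",f[:,:,::-1]); m=camera_model(c)
    R=cv2.Rodrigues(np.array(m["rvec"]))[0]; print(c,m["camera_matrix"],m["dist_coeffs"],(-R.T@np.array(m["tvec"]).ravel()),R.tolist())
E
```

```text
pics
{'time': 0.0, 'joint_pos': array([ 1.08902036e+00,  5.33232038e-02,  1.61432988e+00, -2.01893200e-05,
        1.47598307e+00, -1.19016516e-01]), 'joint_vel': array([-1.53523104e-05, -5.26109867e-04, -6.22190409e-04, -1.34601597e-03,
       -5.61453170e-04,  5.76871943e-04]), 'joint_efforts': array([-1.50266591e-03, -3.93675578e+01, -3.70175171e+01, -1.98447301e-04,
        7.03208192e-03,  3.59256358e-07]), 'tool_pos': array([0.22151905, 0.58378514, 0.24706241]), 'tool_rot': array([-2.92735843e-04,  1.80385793e-01,  9.83595405e-01, -9.78967612e-04]), 'contact_force': array([-0.32720759, -0.41223416,  0.18683783]), 'ft_torque': array([-0.00633808,  0.02932077, -0.02976548]), 'gripper_width': 0.9997330302868049}
scene [[483.30533334   0.         282.89519925]
 [  0.         483.30533334 202.73101409]
 [  0.           0.           1.        ]] [0.02745644 0.         0.         0.         0.        ] [-0.39394021 -0.59433273  0.95522062] [[0.4916153780432805, -0.8707001079552671, -0.013987211232010688], [-0.5645617596860094, -0.3064517250508494, -0.7663924319260956], [0.663011568203451, 0.38466694973710036, -0.6422203657689126]]
top [[539.2117303    0.         274.90498873]
 [  0.         539.2117303  216.61714948]
 [  0.           0.           1.        ]] [0.06013811 0.         0.         0.         0.        ] [ 0.23401326 -0.0558744   1.69985197] [[-0.02814437029566086, -0.9996003692112624, -0.0026450507308746624], [-0.9841260855802422, 0.028172334188568238, -0.1752203391929077], [0.17522483300368907, -0.0023284026876396746, -0.9845256911019405]]
```

View pics/scene0.png

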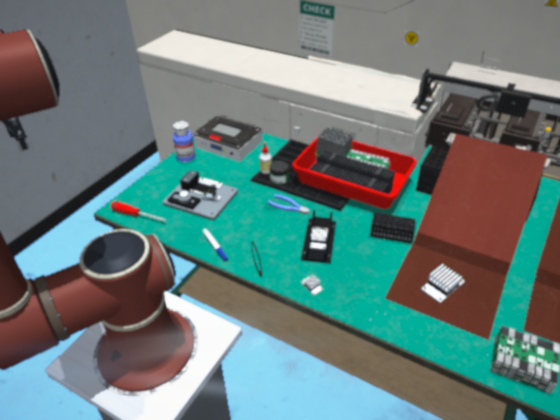

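View pics/top0.png

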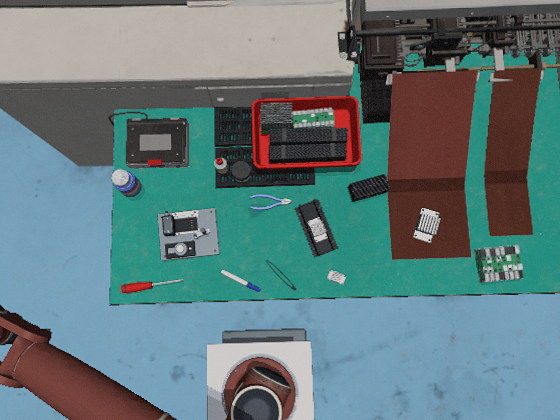

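Candidates for the module: a part in the black channel (scene 319,237 / top 317,227), a small one on the bench (scene 313,284 / top 336,277), and a large one on the brown mat (scene 441,282 / top 427,224). The middle-sized one in the channel fits. I'll check it in close crops.

```bash
cat > h.py <<'E'
from plant import *
import cv2, numpy as np
from scipy.spatial.transform import Rotation as Rn
def cam(c):
    m=camera_model(c); K=np.array(m["camera_matrix"]);d=np.array(m["dist_coeffs"]);r=np.array(m["rvec"]);t=np.array(m["tvec"]).ravel()
    return K,d,r,t
def ray(c,px):
    K,d,r,t=cam(c); R=cv2.Rodrigues(r)[0]
    u=cv2.undistortPoints(np.array([[px]],float),K,d)[0,0]
    return -R.T@t, R.T@np.array([u[0],u[1],1.])
def atz(c,px,z):
    o,v=ray(c,px); return o+v*(z-o[2])/v[2]
def proj(c,P):
    K,d,r,t=cam(c); return cv2.projectPoints(np.array(P,float).reshape(-1,3),r,t,K,d)[0][:,0]
def crop(c,name,x0,y0,x1,y1,s,f=None):
    f=grab_frame(c) if f is None else f
    cv2.imwrite(f"pics/{name}.png",cv2.resize(f[y0:y1,x0:x1,::-1],None,fx=s,fy=s,interpolation=cv2.INTER_CUBIC))
E
python3 - <<'E'
from h import *
ft=grab_frame("top");fs=grab_frame("scene")
crop("top","tc1",140,180,360,300,3.6,ft)
crop("scene","sc1",150,160,350,300,4,fs)
Z=dict(module_center=.024,channel_mid=.010,pocket=.014,head_edge=.024,open_bench=0,pivot=.031,post=.060,test_button_top=None)
for n,z in Z.items():
  for c in("top","scene"):
    for l in landmark_of(c,n)[:3]:
      print(n,c,np.round(l["pixel"],1),round(l["conf"],2), atz(c,l["pixel"],z if z is not None else .03).round(4))
E
```

```text
module_center top [423.8 222.4] 0.64 [ 0.5005 -0.5258  0.024 ]
module_center top [336.7 275.8] 0.63 [ 0.3411 -0.2455  0.024 ]
module_center top [317.2 232.7] 0.57 [ 0.4772 -0.1911  0.024 ]
module_center scene [441.9 280.3] 0.98 [ 0.4943 -0.5335  0.024 ]
module_center scene [316.5 233.2] 0.8 [ 0.497  -0.1838  0.024 ]
module_center scene [311.9 285.2] 0.56 [ 0.3237 -0.2571  0.024 ]
channel_mid top [317.  228.4] 0.83 [ 0.493  -0.1921  0.01  ]
channel_mid scene [321.  233.9] 0.79 [ 0.5139 -0.1901  0.01  ]
channel_mid scene [211.  186.5] 0.7 [0.5428 0.2124 0.01  ]
pocket top [183.8 221.9] 0.7 [0.5253 0.229  0.014 ]
pocket top [268.8 237.6] 0.59 [ 0.4674 -0.0387  0.014 ]
pocket top [221.  168.3] 0.5 [0.6972 0.1094 0.014 ]
pocket scene [206.1 187.9] 0.55 [0.5255 0.2184 0.014 ]
pocket scene [318.  232.1] 0.5 [ 0.5126 -0.1811  0.014 ]
head_edge top [176.2 225.8] 0.92 [0.5119 0.251  0.024 ]
head_edge scene [196.3 182.9] 0.6 [0.5217 0.2524 0.024 ]
head_edge scene [206.3 187.9] 0.6 [0.5161 0.2092 0.024 ]
open_bench top [265.5 237.6] 0.73 [ 0.4697 -0.0281  0.    ]
open_bench top [220.2 164.1] 0.66 [0.7152 0.1132 0.    ]
open_bench scene [269.1 223.7] 0.74 [ 0.4897 -0.0337  0.    ]
open_bench scene [278.3 180.6] 0.29 [0.6828 0.0461 0.    ]
pivot top [193.9 234.9] 0.39 [0.4803 0.1946 0.031 ]
pivot scene [206.1 193.9] 0.59 [0.4849 0.186  0.031 ]
post top [202.2 226.8] 0.45 [0.5005 0.1647 0.06  ]
post scene [211.9 188.8] 0.43 [0.4854 0.1607 0.06  ]
test_button_top scene [182.1 195.7] 0.59 [0.4438 0.2459 0.03  ]
test_button_top scene [195.7 184.2] 0.49 [0.5096 0.2445 0.03  ]
```

```bash
ls pics
```

```text
sc1.png
scene0.png
tc1.png
top0.png
```

View pics/tc1.png

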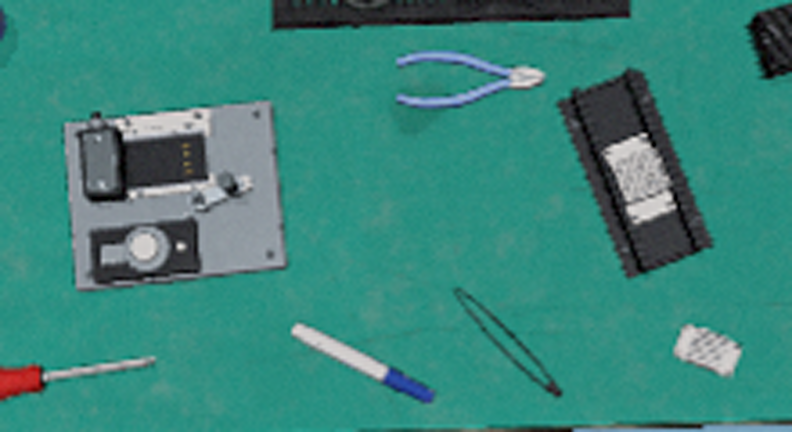

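View pics/sc1.png

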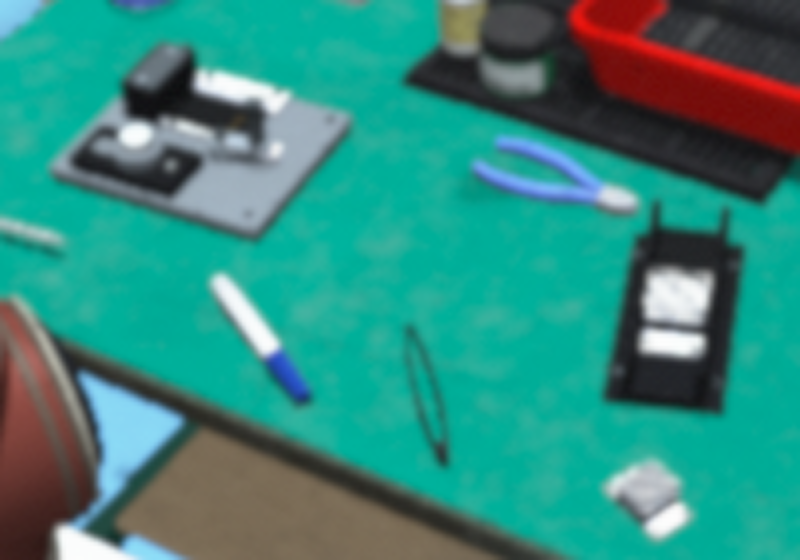

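The channel part is the middle-sized one: the bench one is visibly smaller and the mat one larger. Next I'll overlay model wireframes to refine the poses.

```bash
cat >> h.py <<'E'
def fr(x,y,yaw,P,z0=0):
    P=np.array(P,float).reshape(-1,3); c,s=np.cos(yaw),np.sin(yaw)
    return np.c_[x+c*P[:,0]-s*P[:,1], y+s*P[:,0]+c*P[:,1], z0+P[:,2]]
def box(x0,x1,y0,y1,z0,z1):
    a=[(x0,y0),(x1,y0),(x1,y1),(x0,y1)]
    L=[]
    for z in (z0,z1): L.append([(p[0],p[1],z) for p in a+a[:1]])
    return [np.array(l)/1000. for l in L]
def circ(x,y,r,z): 
    t=np.linspace(0,2*np.pi,25); return np.c_[x+r*np.cos(t),y+r*np.sin(t),0*t+z]/1000.
def overlay(c,f,name,lines,x0,y0,x1,y1,s):
    im=cv2.resize(f[y0:y1,x0:x1,::-1],None,fx=s,fy=s,interpolation=cv2.INTER_CUBIC)
    cols=[(0,0,255),(0,255,255),(255,0,255),(255,255,0),(0,255,0),(255,128,0)]
    for i,l in enumerate(lines):
        p=(proj(c,l)+.5-[x0,y0])*s
        cv2.polylines(im,[np.round(p*8).astype(int).reshape(-1,1,2)],False,cols[i%6],1,cv2.LINE_AA,3)
    cv2.imwrite(f"pics/{name}.png",im)
def nest(x,y,yaw,clip=None):
    L=box(-22,22,-38,32,14,20)+box(-30,30,32,60,24,48)[:2]+[circ(-78,18,12,28),circ(-40,-30,4,35)]
    if clip is not None:
        L+=[circ(-40+30*np.cos(-clip),-30+30*np.sin(-clip),7,72),circ(-40+30*np.cos(-clip),-30+30*np.sin(-clip),7,31)]
    return [fr(x,y,yaw,l) for l in L]
def chan(x,y,yaw): return [fr(x,y,yaw,l) for l in [box(-22,22,-85,85,10,38)[1],box(-22,22,-85,85,10,38)[0]]]
def mod(x,y,yaw,z0): return [fr(x,y,yaw,l,z0) for l in [box(-20,20,-19,19,4,28)[1],box(-20,20,-36,36,0,4)[1]]]
E
python3 - <<'E'
from h import *
ft=grab_frame("top");fs=grab_frame("scene")
np.save("ft.npy",ft);np.save("fs.npy",fs)
N=nest(.523,.222,0.05,1.2)
overlay("top",ft,"n_t",N,150,200,225,265,10); overlay("scene",fs,"n_s",N,155,165,245,225,8)
yc=np.deg2rad(20)
M=chan(.49,-.19,yc)+mod(.485,-.192,yc,.010)
overlay("top",ft,"c_t",M,285,190,350,265,8); overlay("scene",fs,"c_s",M,295,205,345,270,9)
E
```

```text
(no output)
```

View pics/n_t.png

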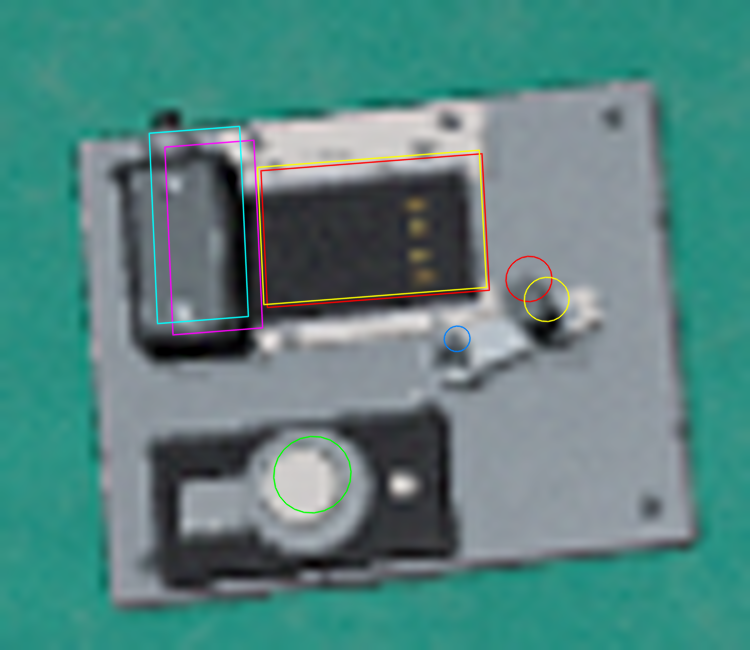

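View pics/n_s.png

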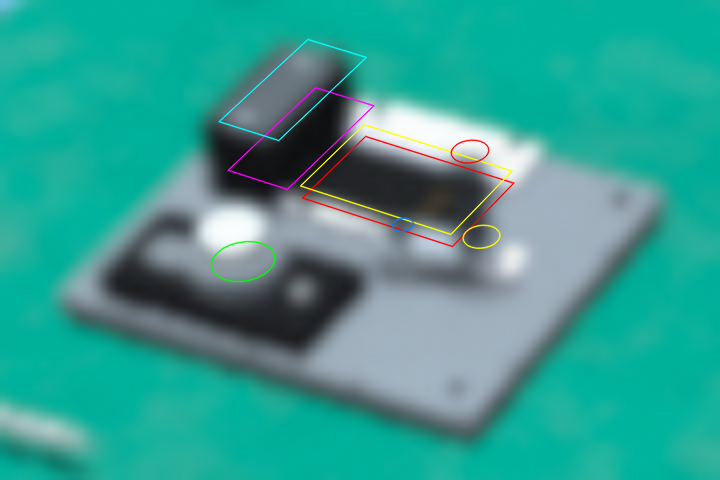

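View pics/c_t.png

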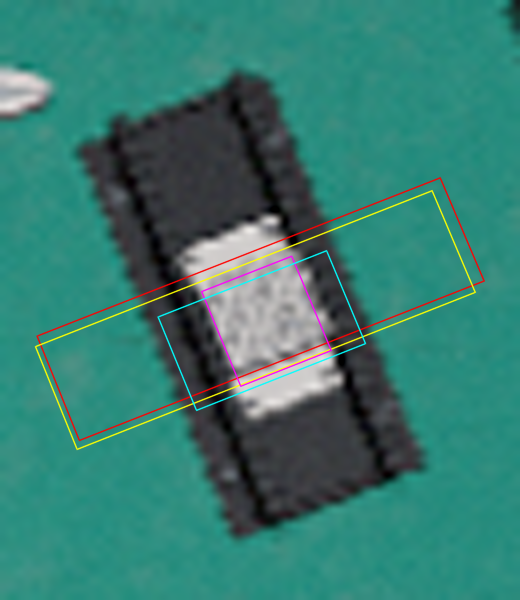

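View pics/c_s.png

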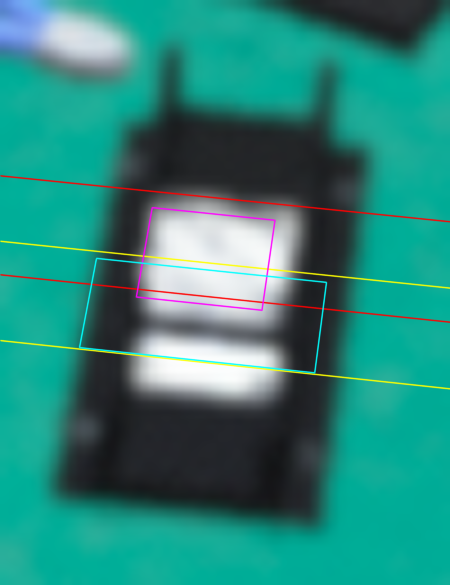

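```bash
python3 - <<'E'
from h import *
from scipy.optimize import least_squares
T=lambda u,v:(150+u/10-.5,200+v/10-.5)
S=lambda u,v:(155+u/8-.5,165+v/8-.5)
# plate corners local: (+x,+y),(+x,-y),(-x,-y),(-x,+y)
C=np.array([(75,92),(75,-92),(-75,-92),(-75,92)])/1000
pt=[T(80,145),T(650,85),T(694,540),T(113,603)]
ps=[None,S(662,188),S(470,432),S(65,300)]
def res(p,only=None):
    x,y,yaw,h=p;r=[]
    W=fr(x,y,yaw,np.c_[C,np.full(4,h)])
    if only!="scene": r+=list((proj("top",W)-pt).ravel())
    if only!="top":
        q=proj("scene",W)
        for i in (1,2,3): r+=list(q[i]-ps[i])
    return r
for o in (None,"top","scene"):
    s=least_squares(res if o is None else (lambda p:res([*p,.012],o)) ,[.5,.2,.05,.012] if o is None else [.5,.2,.05])
    print(o,s.x.round(4),np.round(s.fun,2))
# averaged landmarks
import collections
for n,z in dict(pocket=.014,head_edge=.024,pivot=.031,post=.06,test_button_top=.03,module_center=.024,channel_mid=.01).items():
  for c in("top","scene"):
    A=[]
    for k in range(3):
      grab_frame(c)
      A+=[(round(l["conf"],2),*np.round(l["pixel"],1),*atz(c,l["pixel"],z)[:2].round(4)) for l in landmark_of(c,n)]
    print(n,c,A)
print(state()["time"])
E
```

```text
None [0.489  0.2155 0.0863 0.0106] [-0.26 -0.61  0.49 -1.11  0.61 -0.06  0.07  0.43  0.31  1.02 -0.19 -0.43
 -1.52  0.03]
top [0.4878 0.216  0.0809] [-0.4  -0.47  0.44 -0.67  0.3   0.46 -0.33  0.63]
scene [0.4891 0.2139 0.0912] [ 0.7   0.69  0.44 -0.71 -1.13 -0.07]
pocket top [(0.6, np.float64(186.3), np.float64(224.0), np.float64(0.5184), np.float64(0.2211)), (0.68, np.float64(183.2), np.float64(224.3), np.float64(0.5177), np.float64(0.2308)), (0.21, np.float64(313.5), np.float64(232.6), np.float64(0.4793), np.float64(-0.1802))]
pocket scene [(0.91, np.float64(206.6), np.float64(187.4), np.float64(0.5284), np.float64(0.2185)), (0.53, np.float64(204.1), np.float64(194.1), np.float64(0.4973), np.float64(0.2052)), (0.63, np.float64(205.4), np.float64(190.6), np.float64(0.5134), np.float64(0.2121)), (0.95, np.float64(206.9), np.float64(189.5), np.float64(0.5201), np.float64(0.2113)), (0.37, np.float64(266.3), np.float64(169.4), np.float64(0.701), np.float64(0.102))]
head_edge top [(0.72, np.float64(318.8), np.float64(231.1), np.float64(0.4822), np.float64(-0.1963)), (0.57, np.float64(17
[... 4206 characters left out ...]
64(316.8), np.float64(226.7), np.float64(0.4985), np.float64(-0.1917))]
channel_mid scene [(0.68, np.float64(318.9), np.float64(235.8), np.float64(0.5042), np.float64(-0.1883)), (0.34, np.float64(183.8), np.float64(155.9), np.float64(0.6379), np.float64(0.3967)), (0.32, np.float64(317.9), np.float64(232.1), np.float64(0.5164), np.float64(-0.1791)), (0.69, np.float64(320.5), np.float64(233.4), np.float64(0.5151), np.float64(-0.1879)), (0.66, np.float64(182.8), np.float64(157.7), np.float64(0.6276), np.float64(0.3929)), (0.57, np.float64(192.9), np.float64(185.9), np.float64(0.5177), np.float64(0.2651)), (0.75, np.float64(319.1), np.float64(233.8), np.float64(0.5117), np.float64(-0.1852))]
5.3
```

```bash
python3 - <<'E'
from h import *
ft=np.load("ft.npy");fs=np.load("fs.npy")
N=nest(.5185,.2225,0.086,1.25)+[fr(.5185,.2225,.086,[(x/1000,-.02,.0153) for x in (-15,15)])]+[fr(.489,.2155,.086,box(-75,75,-92,92,0,10.6)[1])]
overlay("top",ft,"n_t2",N,150,200,225,265,10); overlay("scene",fs,"n_s2",N,155,165,245,225,8)
yc=np.deg2rad(-69)
M=chan(.503,-.192,yc)+mod(.485,-.191,yc,.010)
overlay("top",ft,"c_t2",M,285,190,350,265,8); overlay("scene",fs,"c_s2",M,295,205,345,270,9)
E
```

```text
(no output)
```

View pics/n_t2.png

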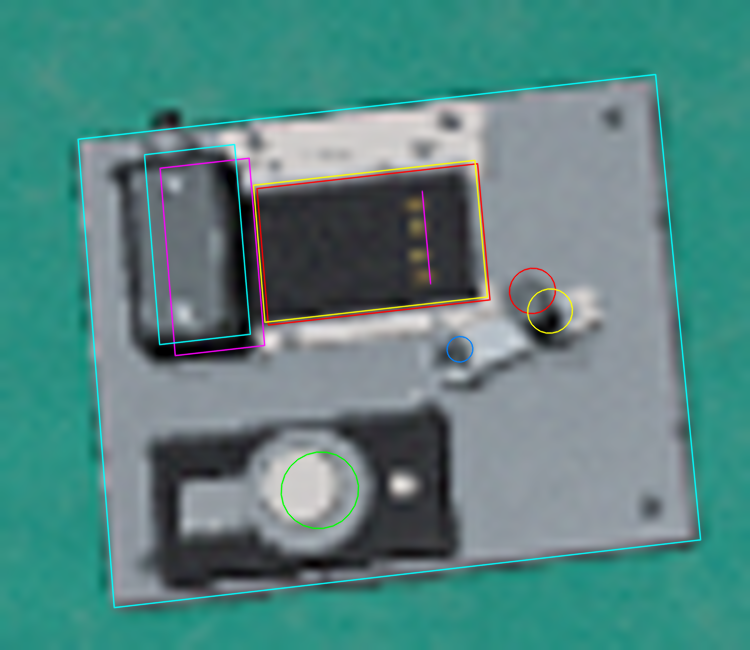

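View pics/n_s2.png

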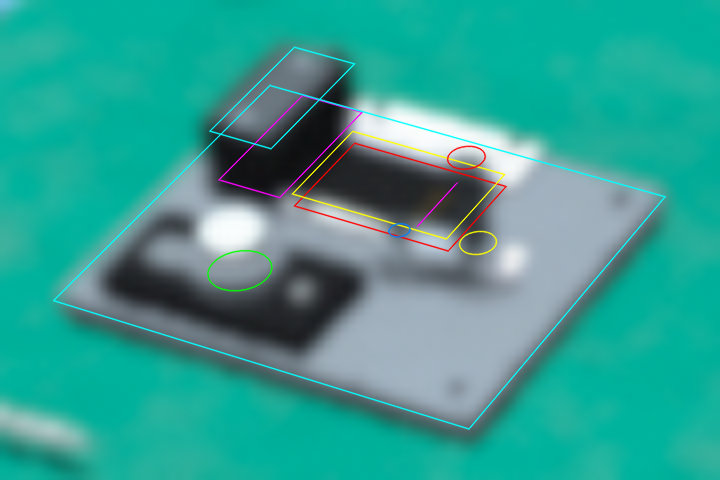

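View pics/c_t2.png

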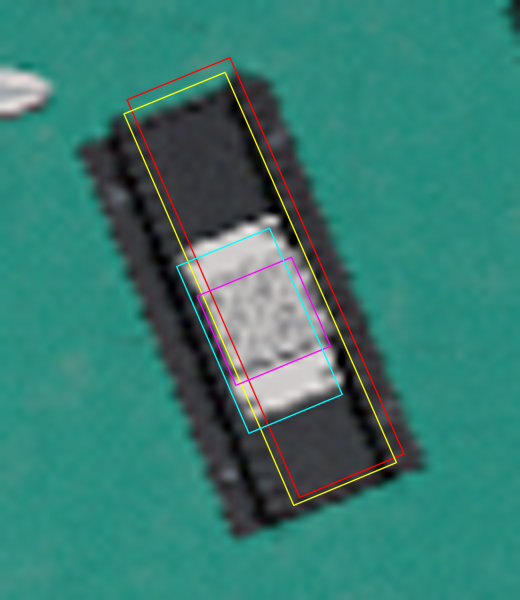

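View pics/c_s2.png

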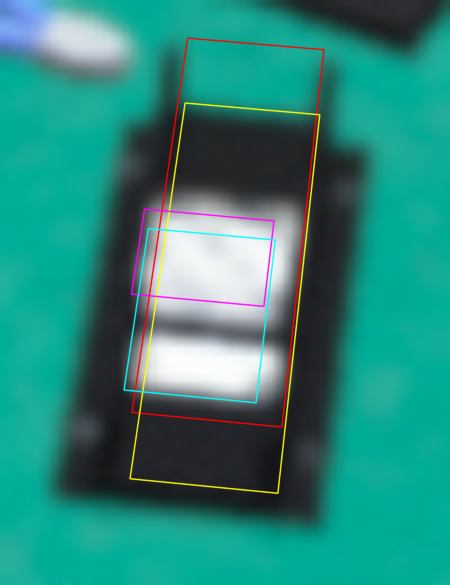

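```bash
cat >> h.py <<'E'
def tgt(x,y,z,jaw,tilt=0.):
    """tool pointing down, tool y along angle jaw(deg); tilt (deg) about tool y? not used"""
    j=np.deg2rad(jaw); yt=np.array([np.cos(j),np.sin(j),0]); zt=np.array([0,0,-1.]); xt=np.cross(yt,zt)
    return np.array([x,y,z]),Rn.from_matrix(np.c_[xt,yt,zt])
def cur():
    s=state(); q=s["tool_rot"]; return s["tool_pos"],Rn.from_quat([q[1],q[2],q[3],q[0]])
def plan(P,R,p0=None,R0=None):
    if p0 is None: p0,R0=cur()
    rv=(R0.inv()*R).as_rotvec(); d=R0.inv().apply(P-p0)
    n=int(np.ceil(max(np.abs(d).max()/.03,np.abs(np.rad2deg(rv)).max()/5.)))
    n=max(n,1)
    print("n",n,"rot/row",(np.rad2deg(rv)/5/n).round(3),"total pos tool frame(units)",(d/.03).round(2),"total rot units",(np.rad2deg(rv)/5).round(2))
    Rk,pk=R0,p0
    out=[]
    for k in range(n):
        dd=Rk.inv().apply((P-p0)/n)/.03; out.append(dd.round(2).tolist()); Rk=Rk*Rn.from_rotvec(rv/n)
    print(out)
def show():
    s=state(); p,R=cur(); m=R.as_matrix()
    print("t",round(s["time"],2),"p",p.round(4),"jaw",round(np.rad2deg(np.arctan2(m[1,1],m[0,1])),2),"ztool",m[:,2].round(3),"F",np.round(s["contact_force"],1),"w",round(s["gripper_width"]*85,1))
E
python3 - <<'E'
from h import *
show(); plan(*tgt(.489,-.1925,.16,20))
E
```

```text
t 5.3 p [0.2218 0.5843 0.2483] jaw 69.21 ztool [ 0. -0. -1.] F [-0.1 -0.1 -0.1] w 85.0
n 22 rot/row [-0.     0.     0.447] total pos tool frame(units) [-17.52 -21.05   2.94] total rot units [-0.    0.    9.84]
[[-0.8, -0.96, 0.13], [-0.83, -0.92, 0.13], [-0.87, -0.89, 0.13], [-0.9, -0.86, 0.13], [-0.94, -0.82, 0.13], [-0.97, -0.78, 0.13], [-1.0, -0.75, 0.13], [-1.02, -0.71, 0.13], [-1.05, -0.67, 0.13], [-1.08, -0.62, 0.13], [-1.1, -0.58, 0.13], [-1.12, -0.54, 0.13], [-1.14, -0.49, 0.13], [-1.16, -0.45, 0.13], [-1.18, -0.4, 0.13], [-1.19, -0.36, 0.13], [-1.21, -0.31, 0.13], [-1.22, -0.26, 0.13], [-1.23, -0.22, 0.13], [-1.23, -0.17, 0.13], [-1.24, -0.12, 0.13], [-1.24, -0.07, 0.13]]
```

```bash
python3 -m crank '[{"angular":[0,0,0],"delta_pos":[-0.8,-0.95,0.1],"gripper":1},{"angular":[0,0,0],"delta_pos":[-0.8,-0.95,0.1],"gripper":1},{"angular":[0,0,0],"delta_pos":[-0.8,-0.95,0.1],"gripper":1},{"angular":[0,0,0],"delta_pos":[-0.8,-0.95,0.1],"gripper":1},{"angular":[0,0,0],"delta_pos":[-0.8,-0.95,0.1],"gripper":1},{"angular":[0,0,0],"delta_pos":[-0.8,-0.95,0.1],"gripper":1},{"angular":[0,0,0],"delta_pos":[-0.8,-0.95,0.1],"gripper":1},{"angular":[0,0,0],"delta_pos":[-0.8,-0.95,0.1],"gripper":1},{"angular":[0,0,0],"delta_pos":[-0.8,-0.95,0.1],"gripper":1},{"angular":[0,0,0],"delta_pos":[-0.8,-0.95,0.1],"gripper":1},{"angular":[0,0,0],"delta_pos":[-0.8,-0.95,0.1],"gripper":1},{"angular":[0,0,0],"delta_pos":[-0.8,-0.95,0.1],"gripper":1}]'
python3 - <<'E'
from h import *
show(); plan(*tgt(.489,-.1925,.16,20))
E
```

```text
time: 6.8
tool_pos: [0.37, 0.1612, 0.2125]
tool_rot: [0.0, 0.18, 0.984, 0.0]
contact_force: [0.9, 0.4, 0.1]
gripper_width: 1.0
t 6.8 p [0.37   0.1612 0.2125] jaw 69.22 ztool [ 0.001  0.    -1.   ] F [0.9 0.4 0.1] w 85.0
n 10 rot/row [0.001 0.001 0.984] total pos tool frame(units) [-7.89 -9.62  1.75] total rot units [0.01 0.01 9.84]
[[-0.79, -0.96, 0.18], [-0.87, -0.89, 0.18], [-0.94, -0.81, 0.18], [-1.01, -0.73, 0.18], [-1.07, -0.64, 0.18], [-1.12, -0.55, 0.18], [-1.16, -0.45, 0.18], [-1.19, -0.35, 0.18], [-1.22, -0.24, 0.18], [-1.24, -0.14, 0.18]]
```

```bash
python3 -m crank '[{"angular":[0,0,0.9],"delta_pos":[-0.7,-0.8,0.1],"gripper":0.72},{"angular":[0,0,0.9],"delta_pos":[-0.73,-0.74,0.1],"gripper":0.72},{"angular":[0,0,0.9],"delta_pos":[-0.79,-0.68,0.2],"gripper":0.72},{"angular":[0,0,0.9],"delta_pos":[-0.85,-0.61,0.2],"gripper":0.72},{"angular":[0,0,0.9],"delta_pos":[-0.9,-0.53,0.2],"gripper":0.72},{"angular":[0,0,0.9],"delta_pos":[-0.94,-0.46,0.2],"gripper":0.72},{"angular":[0,0,0.9],"delta_pos":[-0.97,-0.38,0.2],"gripper":0.72},{"angular":[0,0,0.9],"delta_pos":[-0.99,-0.3,0.2],"gripper":0.72},{"angular":[0,0,0.9],"delta_pos":[-1,-0.2,0.2],"gripper":0.72},{"angular":[0,0,0.9],"delta_pos":[-1,-0.1,0.15],"gripper":0.72},{"angular":[0,0,0.84],"delta_pos":[-1,-0.1,0.1],"gripper":0.72}]'
python3 - <<'E'
from h import *
show(); plan(*tgt(.489,-.1925,.10,20))
f=grab_frame("scene"); crop("scene","s1",250,120,420,300,4,f)
f=grab_frame("top"); crop("top","t1",250,150,390,300,4,f)
E
```

```text
time: 8.18
tool_pos: [0.4897, -0.1585, 0.1567]
tool_rot: [-0.0, 0.575, 0.818, 0.0]
contact_force: [0.5, 0.6, 0.5]
gripper_width: 0.717
t 8.18 p [ 0.4897 -0.1585  0.1567] jaw 19.87 ztool [ 0.  0. -1.] F [0.5 0.6 0.5] w 61.0
n 2 rot/row [ 0.    -0.    -0.013] total pos tool frame(units) [-1.06 -0.41  1.89] total rot units [ 0.   -0.   -0.03]
[[-0.53, -0.2, 0.94], [-0.53, -0.2, 0.94]]
```

View pics/s1.png

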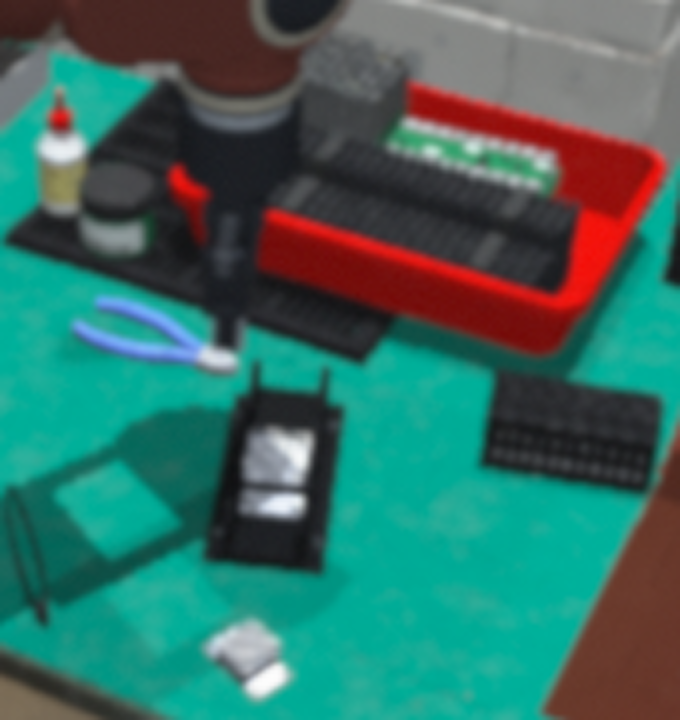

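View pics/t1.png

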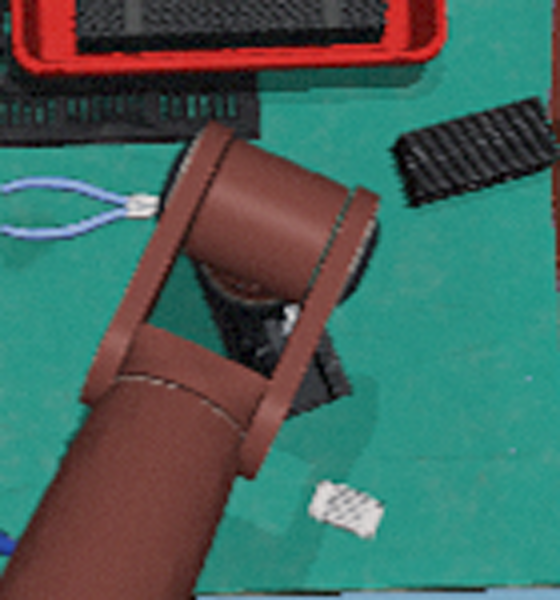

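The scene view shows the gripper above and left of the channel. The module in the channel is still at about (275,470) in the crop. I'll move over it and lower.

```bash
python3 -m crank '[{"angular":[0,0,0],"delta_pos":[-0.53,-0.2,0.9],"gripper":0.72},{"angular":[0,0,0],"delta_pos":[-0.53,-0.2,0.9],"gripper":0.72},{"angular":[0,0,0],"delta_pos":[0,0,0.9],"gripper":0.72},{"angular":[0,0,0],"delta_pos":[0,0,0.2],"gripper":0.72}]'
python3 - <<'E'
from h import *
show()
f=grab_frame("scene"); crop("scene","s2",280,170,360,270,8,f)
E
```

```text
time: 8.78
tool_pos: [0.4875, -0.1903, 0.0679]
tool_rot: [-0.002, 0.573, 0.819, -0.0]
contact_force: [-0.5, 0.9, -0.4]
gripper_width: 0.718
t 8.78 p [ 0.4875 -0.1903  0.0679] jaw 20.05 ztool [-0.004  0.002 -1.   ] F [-0.5  0.9 -0.4] w 61.1
```

View pics/s2.png

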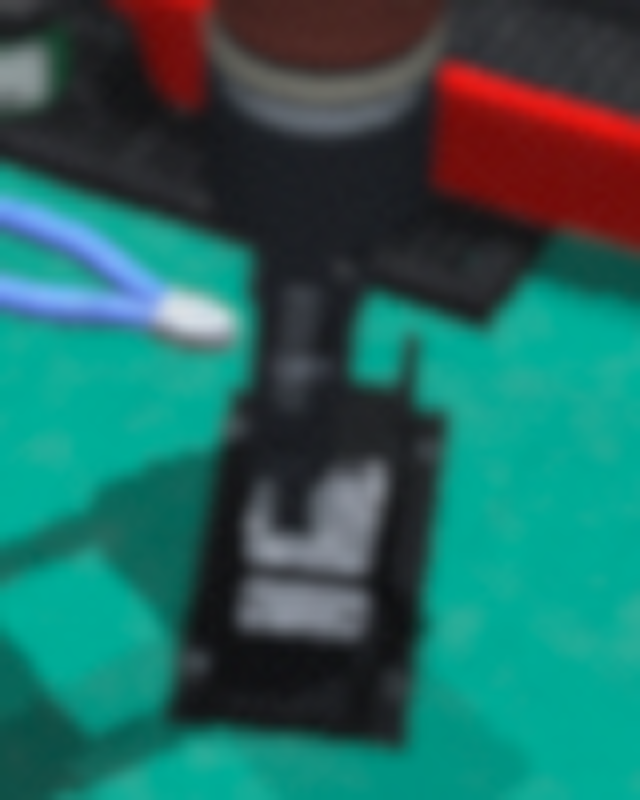

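```bash
python3 - <<'E'
from h import *
d=np.array([np.cos(np.deg2rad(20)),np.sin(np.deg2rad(20)),0])
for z in (.051,.055):
  P=np.array([.4875,-.1903,z])
  print(z,((proj("scene",[P-d*.0305,P+d*.0305])+.5-[280,170])*8).round(0).tolist())
f=grab_frame("scene")
M=mod(.489,-.1925,np.deg2rad(-70),.010)
overlay("scene",f,"s3",M,280,170,360,270,8)
E
```

```text
0.051 [[293.0, 537.0], [313.0, 416.0]]
0.055 [[293.0, 528.0], [313.0, 407.0]]
```

View pics/s3.png

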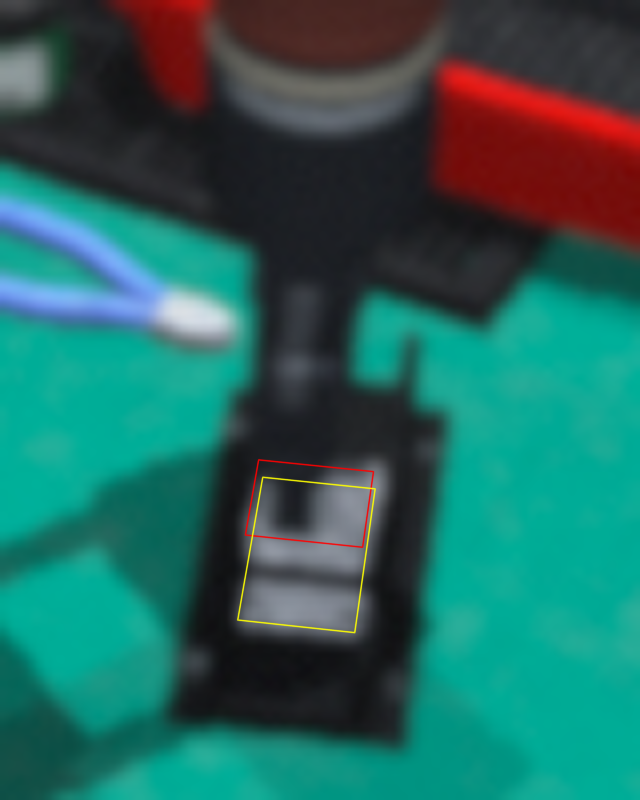

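```bash
python3 - <<'E'
from h import *
show(); plan(*tgt(.4865,-.1945,.034,20))
E
```

```text
t 8.88 p [ 0.4886 -0.1908  0.0696] jaw 20.06 ztool [-0.001  0.001 -1.   ] F [ 1.3  0.2 -0. ] w 61.4
n 2 rot/row [-0.004 -0.006  0.006] total pos tool frame(units) [-0.09 -0.11  1.19] total rot units [-0.01 -0.01  0.01]
[[-0.05, -0.05, 0.59], [-0.05, -0.05, 0.59]]
```

```bash
python3 -m crank '[{"angular":[0,0,0],"delta_pos":[-0.09,-0.11,0.2],"gripper":0.72},{"angular":[0,0,0],"delta_pos":[0,0,0.35],"gripper":0.72},{"angular":[0,0,0],"delta_pos":[0,0,0.35],"gripper":0.72},{"angular":[0,0,0],"delta_pos":[0,0,0.29],"gripper":0.72},{"angular":[0,0,0],"delta_pos":[0,0,0],"gripper":0.72}]'
python3 - <<'E'
from h import *
show()
f=grab_frame("scene"); crop("scene","s4",280,170,360,270,8,f)
E
```

```text
time: 9.5
tool_pos: [0.486, -0.1948, 0.0328]
tool_rot: [-0.001, 0.573, 0.819, -0.0]
contact_force: [-0.3, -0.1, 0.5]
gripper_width: 0.722
t 9.5 p [ 0.486  -0.1948  0.0328] jaw 20.01 ztool [-0.002  0.001 -1.   ] F [-0.3 -0.1  0.5] w 61.4
```

View pics/s4.png

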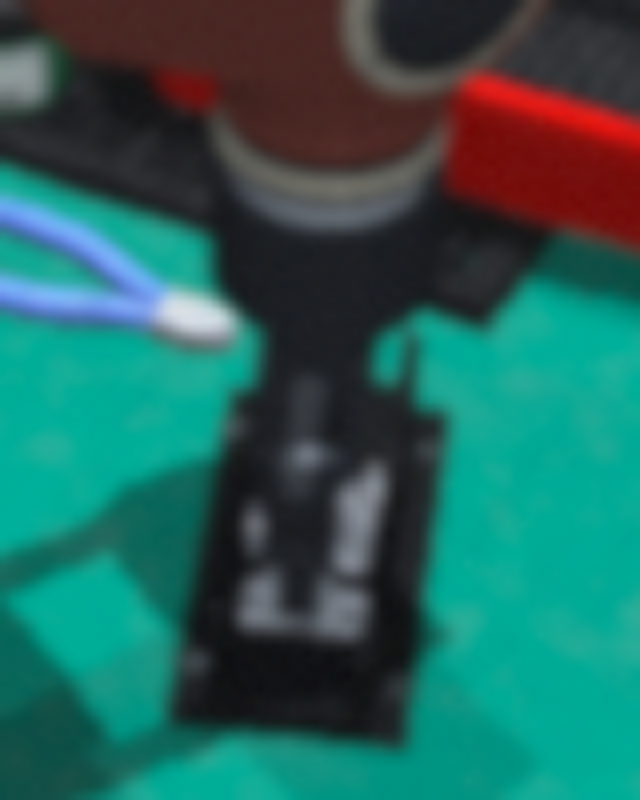

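```bash
python3 -m crank '[{"angular":[0,0,0],"delta_pos":[0,0,-0.06],"gripper":0.6},{"angular":[0,0,0],"delta_pos":[0,0,0],"gripper":0.4},{"angular":[0,0,0],"delta_pos":[0,0,0],"gripper":0.2},{"angular":[0,0,0],"delta_pos":[0,0,0],"gripper":0.2},{"angular":[0,0,0],"delta_pos":[0,0,0],"gripper":0.2},{"angular":[0,0,0],"delta_pos":[0,0,0],"gripper":0.2}]'
```

```text
time: 10.3
tool_pos: [0.4878, -0.1957, 0.0372]
tool_rot: [0.001, 0.573, 0.819, 0.0]
contact_force: [0.0, 0.9, 6.0]
gripper_width: 0.428
```

```bash
python3 -m crank '[{"angular":[0,0,0],"delta_pos":[0,0,-0.1],"gripper":0.2},{"angular":[0,0,0],"delta_pos":[0,0,-0.2],"gripper":0.2},{"angular":[0,0,0],"delta_pos":[0,0,-0.4],"gripper":0.2},{"angular":[0,0,0],"delta_pos":[0,0,-0.6],"gripper":0.2},{"angular":[0,0,0],"delta_pos":[0,0,-0.8],"gripper":0.2},{"angular":[0,0,0],"delta_pos":[0,0,-0.4],"gripper":0.2}]'
python3 - <<'E'
from h import *
show(); plan(*tgt(.472,-.03,.10,95))
f=grab_frame("scene"); crop("scene","s5",250,150,370,270,6,f)
E
```

```text
time: 11.05
tool_pos: [0.4879, -0.1958, 0.1137]
tool_rot: [0.002, 0.573, 0.819, 0.0]
contact_force: [-0.1, 0.3, -1.3]
gripper_width: 0.432
t 11.05 p [ 0.4879 -0.1958  0.1137] jaw 20.02 ztool [ 0.003 -0.002 -1.   ] F [-0.1  0.3 -1.3] w 36.7
n 15 rot/row [ 0.     0.003 -1.   ] total pos tool frame(units) [5.38 1.39 0.44] total rot units [  0.     0.05 -15.  ]
[[0.36, 0.09, 0.03], [0.35, 0.12, 0.03], [0.34, 0.15, 0.03], [0.32, 0.18, 0.03], [0.31, 0.21, 0.03], [0.29, 0.24, 0.03], [0.26, 0.26, 0.03], [0.24, 0.28, 0.03], [0.21, 0.3, 0.03], [0.19, 0.32, 0.03], [0.16, 0.33, 0.03], [0.13, 0.35, 0.03], [0.1, 0.36, 0.03], [0.07, 0.36, 0.03], [0.04, 0.37, 0.03]]
```

View pics/s5.png

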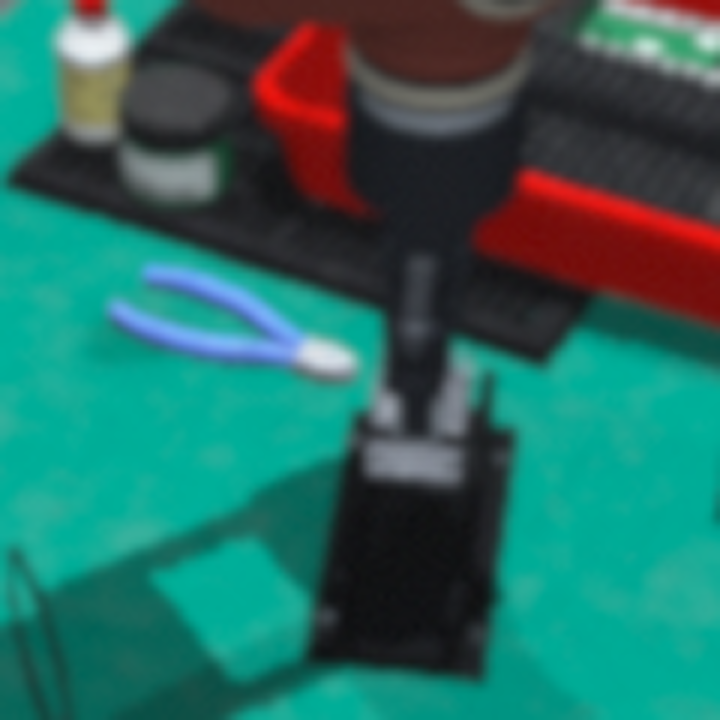

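```bash
python3 -m crank '[{"angular":[0,0,-1],"delta_pos":[0.36,0.09,0],"gripper":0.2},{"angular":[0,0,-1],"delta_pos":[0.35,0.12,0],"gripper":0.2},{"angular":[0,0,-1],"delta_pos":[0.34,0.15,0],"gripper":0.2},{"angular":[0,0,-1],"delta_pos":[0.32,0.18,0],"gripper":0.2},{"angular":[0,0,-1],"delta_pos":[0.31,0.21,0],"gripper":0.2},{"angular":[0,0,-1],"delta_pos":[0.29,0.24,0],"gripper":0.2},{"angular":[0,0,-1],"delta_pos":[0.26,0.26,0],"gripper":0.2},{"angular":[0,0,-1],"delta_pos":[0.24,0.28,0.1],"gripper":0.2},{"angular":[0,0,-1],"delta_pos":[0.21,0.3,0.2],"gripper":0.2},{"angular":[0,0,-1],"delta_pos":[0.19,0.32,0.3],"gripper":0.2},{"angular":[0,0,-1],"delta_pos":[0.16,0.33,0.4],"gripper":0.2},{"angular":[0,0,-1],"delta_pos":[0.13,0.35,0.4],"gripper":0.2}]'
python3 -m crank '[{"angular":[0,0,-1],"delta_pos":[0.1,0.36,0.4],"gripper":0.2},{"angular":[0,0,-1],"delta_pos":[0.07,0.36,0.3],"gripper":0.2},{"angular":[0,0,-1],"delta_pos":[0.04,0.37,0.2],"gripper":0.2},{"angular":[0,0,0],"delta_pos":[0,0,0],"gripper":0.2}]'
python3 - <<'E'
from h import *
show(); plan(*tgt(.472,-.03,.0265,95))
f=grab_frame("scene"); crop("scene","s6",210,140,330,260,6,f)
E
```

```text
time: 12.6
tool_pos: [0.4733, -0.0621, 0.0683]
tool_rot: [-0.0, 0.086, 0.996, 0.0]
contact_force: [-0.8, 1.2, -1.1]
gripper_width: 0.43
time: 13.1
tool_pos: [0.4693, -0.0287, 0.041]
tool_rot: [-0.001, -0.044, 0.999, 0.0]
contact_force: [-0.3, -0.1, -2.7]
gripper_width: 0.426
t 13.1 p [ 0.4693 -0.0287  0.041 ] jaw 95.02 ztool [-0.002  0.    -1.   ] F [-0.3 -0.1 -2.7] w 36.2
n 1 rot/row [ 0.006 -0.023  0.003] total pos tool frame(units) [-0.09 -0.05  0.48] total rot units [ 0.01 -0.02  0.  ]
[[-0.09, -0.05, 0.48]]
```

View pics/s6.png

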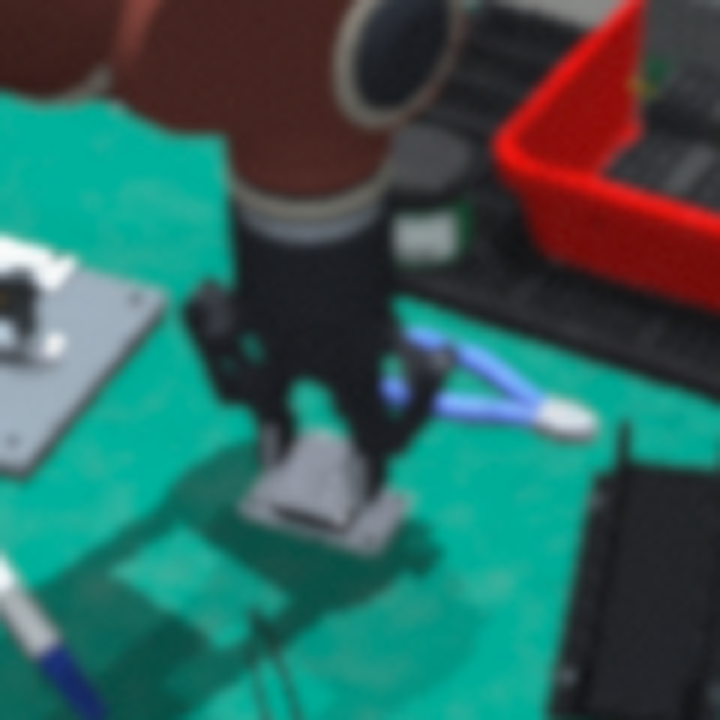

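The module is held level by its fin ends just above the bench, at (330,500) in the crop. Lowering gently.

```bash
python3 -m crank '[{"angular":[0,0,0],"delta_pos":[0,0,0.25],"gripper":0.2},{"angular":[0,0,0],"delta_pos":[0,0,0.1],"gripper":0.2},{"angular":[0,0,0],"delta_pos":[0,0,0.04],"gripper":0.2},{"angular":[0,0,0],"delta_pos":[0,0,0.03],"gripper":0.2},{"angular":[0,0,0],"delta_pos":[0,0,0],"gripper":0.2}]'
```

```text
time: 13.78
tool_pos: [0.4703, -0.0294, 0.0294]
tool_rot: [0.0, -0.044, 0.999, -0.0]
contact_force: [-0.2, -0.5, -2.5]
gripper_width: 0.426
```

```bash
python3 -m crank '[{"angular":[0,0,0],"delta_pos":[0,0,0.03],"gripper":0.2},{"angular":[0,0,0],"delta_pos":[0,0,0.03],"gripper":0.2},{"angular":[0,0,0],"delta_pos":[0,0,0],"gripper":0.2}]'
```

```text
time: 14.15
tool_pos: [0.4702, -0.0293, 0.0274]
tool_rot: [-0.0, -0.044, 0.999, 0.0]
contact_force: [-0.3, -0.2, -1.7]
gripper_width: 0.429
```

```bash
python3 -m crank '[{"angular":[0,0,0],"delta_pos":[0,0,0.03],"gripper":0.2},{"angular":[0,0,0],"delta_pos":[0,0,0.03],"gripper":0.2},{"angular":[0,0,0],"delta_pos":[0,0,0],"gripper":0.2}]'
```

```text
time: 14.52
tool_pos: [0.471, -0.0294, 0.0272]
tool_rot: [0.0, -0.044, 0.999, -0.0]
contact_force: [-4.1, -0.1, 7.9]
gripper_width: 0.43
```

```bash
python3 -m crank '[{"angular":[0,0,0],"delta_pos":[0,0,0],"gripper":0.72},{"angular":[0,0,0],"delta_pos":[0,0,0],"gripper":0.72},{"angular":[0,0,0],"delta_pos":[0,0,-0.2],"gripper":0.72},{"angular":[0,0,0],"delta_pos":[0,0,-0.6],"gripper":0.72},{"angular":[0,0,0],"delta_pos":[0,0,-0.9],"gripper":0.72}]'
python3 -m crank '[{"angular":[0,0,1],"delta_pos":[0,0,0],"gripper":0.72},{"angular":[0,0,1],"delta_pos":[0,0,0],"gripper":0.72},{"angular":[0,0,1],"delta_pos":[0,0,0],"gripper":0.72},{"angular":[0,0,1],"delta_pos":[0,0,0],"gripper":0.72},{"angular":[0,0,1],"delta_pos":[0,0,0],"gripper":0.72},{"angular":[0,0,1],"delta_pos":[0,0,0],"gripper":0.72},{"angular":[0,0,1],"delta_pos":[0,0,0],"gripper":0.72},{"angular":[0,0,1],"delta_pos":[0,0,0],"gripper":0.72},{"angular":[0,0,1],"delta_pos":[0,0,0],"gripper":0.72}]'
python3 -m crank '[{"angular":[0,0,1],"delta_pos":[0,0,0],"gripper":0.72},{"angular":[0,0,1],"delta_pos":[0,0,0],"gripper":0.72},{"angular":[0,0,1],"delta_pos":[0,0,0],"gripper":0.72},{"angular":[0,0,1],"delta_pos":[0,0,0],"gripper":0.72},{"angular":[0,0,1],"delta_pos":[0,0,0],"gripper":0.72},{"angular":[0,0,1],"delta_pos":[0,0,0],"gripper":0.72},{"angular":[0,0,1],"delta_pos":[0,0,0],"gripper":0.72},{"angular":[0,0,1],"delta_pos":[0,0,0],"gripper":0.72},{"angular":[0,0,1],"delta_pos":[0,0,0],"gripper":0.72}]'
python3 - <<'E'
from h import *
show(); plan(*tgt(.4703,-.0295,.028,5))
f=grab_frame("scene"); M=mod(.4703,-.0295,np.deg2rad(5),0)
overlay("scene",f,"s7",M,210,140,330,260,6)
E
```

```text
time: 15.15
tool_pos: [0.4694, -0.0291, 0.0766]
tool_rot: [-0.001, -0.044, 0.999, 0.0]
contact_force: [0.5, -0.7, -0.1]
gripper_width: 0.72
time: 16.27
tool_pos: [0.4703, -0.0293, 0.077]
tool_rot: [0.0, 0.343, 0.939, 0.0]
contact_force: [-0.7, -0.2, -0.0]
gripper_width: 0.719
time: 17.4
tool_pos: [0.4703, -0.0293, 0.077]
tool_rot: [0.0, 0.677, 0.736, 0.0]
contact_force: [-0.2, 0.2, -0.2]
gripper_width: 0.721
t 17.4 p [ 0.4703 -0.0293  0.077 ] jaw 4.85 ztool [ 0. -0. -1.] F [-0.2  0.2 -0.2] w 61.3
n 2 rot/row [ 0.002  0.001 -0.015] total pos tool frame(units) [-0.01 -0.    1.63] total rot units [ 0.    0.   -0.03]
[[-0.0, -0.0, 0.82], [-0.0, -0.0, 0.82]]
```

View pics/s7.png

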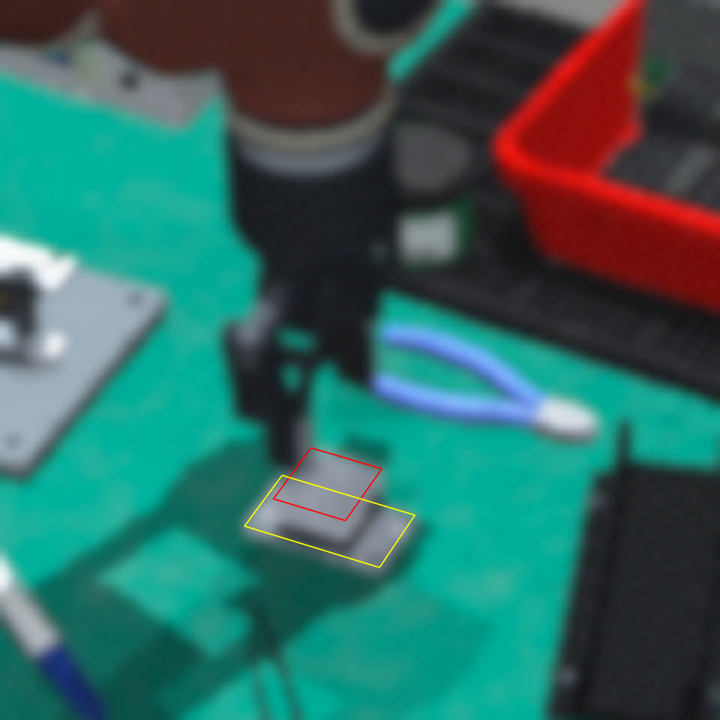

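```bash
python3 -m crank '[{"angular":[0,0,0],"delta_pos":[0,0,0.8],"gripper":0.72},{"angular":[0,0,0],"delta_pos":[0,0,0.6],"gripper":0.72},{"angular":[0,0,0],"delta_pos":[0,0,0.25],"gripper":0.72},{"angular":[0,0,0],"delta_pos":[0,0,0],"gripper":0.55},{"angular":[0,0,0],"delta_pos":[0,0,0],"gripper":0.4},{"angular":[0,0,0],"delta_pos":[0,0,0],"gripper":0.2},{"angular":[0,0,0],"delta_pos":[0,0,0],"gripper":0.2},{"angular":[0,0,0],"delta_pos":[0,0,0],"gripper":0.2}]'
python3 - <<'E'
from h import *
show()
f=grab_frame("scene"); crop("scene","s8",210,140,330,260,6,f)
E
```

```text
time: 18.45
tool_pos: [0.4709, -0.0294, 0.028]
tool_rot: [0.001, 0.675, 0.737, 0.0]
contact_force: [-0.2, -0.1, 4.3]
gripper_width: 0.451
t 18.45 p [ 0.4709 -0.0294  0.028 ] jaw 5.02 ztool [ 0.001 -0.    -1.   ] F [-0.2 -0.1  4.3] w 38.4
```

View pics/s8.png

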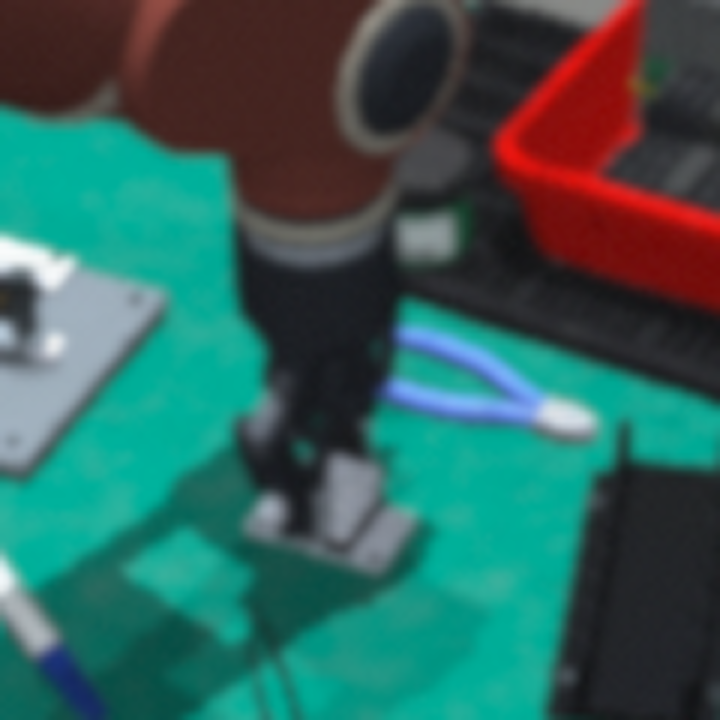

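```bash
python3 - <<'E'
from h import *
d=np.array([np.cos(np.deg2rad(5)),np.sin(np.deg2rad(5)),0])
for off in (.020,.0345):
 for z in (0,.004,.011,.016):
  P=np.array([.4706,-.0294,z])
  print(off,z,((proj("scene",[P-d*off])+.5-[210,140])*6).round(0).tolist())
E
```

```text
0.02 0 [[311.0, 552.0]]
0.02 0.004 [[311.0, 546.0]]
0.02 0.011 [[310.0, 535.0]]
0.02 0.016 [[310.0, 527.0]]
0.0345 0 [[298.0, 571.0]]
0.0345 0.004 [[298.0, 565.0]]
0.0345 0.011 [[297.0, 554.0]]
0.0345 0.016 [[296.0, 547.0]]
```

```bash
python3 - <<'E'
from h import *
fs=np.load("fs.npy")
c=fs[165:222,158:232].astype(np.float32)
b=cv2.GaussianBlur(c,(0,0),1.2); sh=np.clip(c+1.5*(c-b),0,255).astype(np.uint8)
im=cv2.resize(sh[:,:,::-1],None,fx=10,fy=10,interpolation=cv2.INTER_CUBIC)
cv2.imwrite("pics/nz.png",im)
N=nest(.5185,.2235,0.086,1.3)
im2=im.copy()
for i,l in enumerate(N):
    p=(proj("scene",l)+.5-[158,165])*10
    cv2.polylines(im2,[np.round(p).astype(int).reshape(-1,1,2)],False,[(0,0,255),(0,255,255),(255,0,255),(255,255,0),(0,255,0),(255,128,0)][i%6],1,cv2.LINE_AA)
cv2.imwrite("pics/nz2.png",im2)
E
```

```text
(no output)
```

View pics/nz.png

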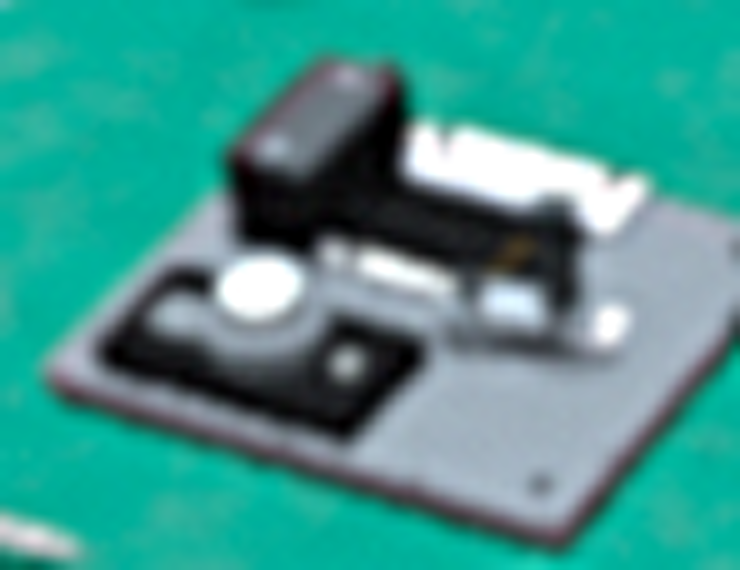

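View pics/nz2.png

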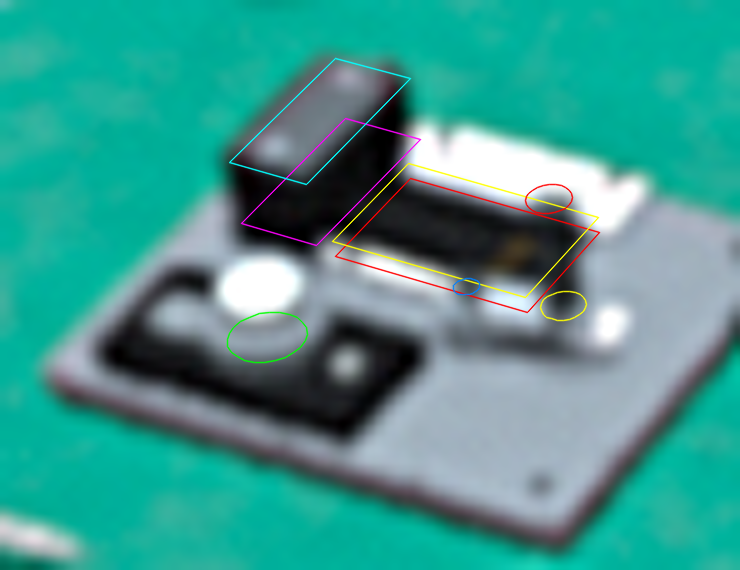

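```bash
cat >> h.py <<'E'
PK=np.array([.5185,.224,.014]); YAW=4.93
def nestpose(xl,Ey,Ez,th,h=.0275,PK=PK,YAW=YAW):
    """module low-end bottom edge at pocket (Ey,Ez) m, tilt th deg; returns TCP pose"""
    t=np.deg2rad(th); B=np.array([Ey-.036*np.cos(t),Ez+.036*np.sin(t)]); T=B+h*np.array([np.sin(t),np.cos(t)])
    p=fr(PK[0],PK[1],np.deg2rad(YAW),[[xl,T[0],T[1]]],PK[2])[0]
    _,R=tgt(0,0,0,YAW); return p,R*Rn.from_rotvec([0,-t,0])
E
python3 - <<'E'
from h import *
show(); plan(*tgt(.4706,-.0294,.11,4.93))
p,R=tgt(.4706,-.0294,.11,4.93)
plan(np.array([.5187,.2215,.11]),R,p,R)
P,R2=nestpose(0,.027,.0015,12); print(P.round(4),R2.as_matrix().round(3)[:,2])
E
```

```text
t 18.5 p [ 0.4709 -0.0294  0.028 ] jaw 5.02 ztool [ 0.001 -0.    -1.   ] F [0.2 0.4 5.5] w 38.4
n 3 rot/row [0.005 0.002 0.006] total pos tool frame(units) [ 0.   -0.01 -2.73] total rot units [0.02 0.   0.02]
[[0.0, -0.0, -0.91], [0.0, -0.0, -0.91], [0.0, -0.0, -0.91]]
n 9 rot/row [0. 0. 0.] total pos tool frame(units) [8.19 2.32 0.  ] total rot units [0. 0. 0.]
[[0.91, 0.26, 0.0], [0.91, 0.26, 0.0], [0.91, 0.26, 0.0], [0.91, 0.26, 0.0], [0.91, 0.26, 0.0], [0.91, 0.26, 0.0], [0.91, 0.26, 0.0], [0.91, 0.26, 0.0], [0.91, 0.26, 0.0]]
[0.5187 0.2215 0.0499] [ 0.018 -0.207 -0.978]
```

```bash
python3 -m crank '[{"angular":[0,0,0],"delta_pos":[0,0,-0.2],"gripper":0.2},{"angular":[0,0,0],"delta_pos":[0,0,-0.7],"gripper":0.2},{"angular":[0,0,0],"delta_pos":[0,0,-0.9],"gripper":0.2},{"angular":[0,0,0],"delta_pos":[0,0,-0.9],"gripper":0.2},{"angular":[0,0,0],"delta_pos":[0.9,0.26,0],"gripper":0.2},{"angular":[0,0,0],"delta_pos":[0.9,0.26,0],"gripper":0.2},{"angular":[0,0,0],"delta_pos":[0.9,0.26,0],"gripper":0.2},{"angular":[0,0,0],"delta_pos":[0.9,0.26,0],"gripper":0.2},{"angular":[0,0,0],"delta_pos":[0.9,0.26,0],"gripper":0.2},{"angular":[0,0,0],"delta_pos":[0.9,0.26,0],"gripper":0.2},{"angular":[0,0,0],"delta_pos":[0.9,0.26,0],"gripper":0.2}]'
python3 -m crank '[{"angular":[0,0,0],"delta_pos":[0.9,0.26,0],"gripper":0.2},{"angular":[0,-0.6,0],"delta_pos":[0.6,0.18,0],"gripper":0.2},{"angular":[0,-0.6,0],"delta_pos":[0.3,0.07,0],"gripper":0.2},{"angular":[0,-0.6,0],"delta_pos":[0,0,0],"gripper":0.2},{"angular":[0,-0.6,0],"delta_pos":[0,0,0],"gripper":0.2},{"angular":[0,0,0],"delta_pos":[0,0,0],"gripper":0.2}]'
python3 - <<'E'
from h import *
show(); plan(*nestpose(0,.027,.011,12))
f=grab_frame("scene"); crop("scene","s9",150,130,250,230,7,f)
E
```

```text
time: 19.88
tool_pos: [0.5073, 0.1646, 0.1073]
tool_rot: [-0.001, 0.675, 0.737, -0.001]
contact_force: [0.3, 0.1, -1.9]
gripper_width: 0.452
time: 20.62
tool_pos: [0.5177, 0.2193, 0.1067]
tool_rot: [0.076, 0.671, 0.734, -0.071]
contact_force: [-0.1, 0.8, -2.5]
gripper_width: 0.448
t 20.62 p [0.5177 0.2193 0.1067] jaw 5.08 ztool [ 0.016 -0.207 -0.978] F [-0.1  0.8 -2.5] w 38.1
n 2 rot/row [-0.009 -0.001  0.017] total pos tool frame(units) [0.4  0.04 1.53] total rot units [-0.02 -0.    0.03]
[[0.2, 0.02, 0.76], [0.2, 0.02, 0.76]]
```

View pics/s9.png

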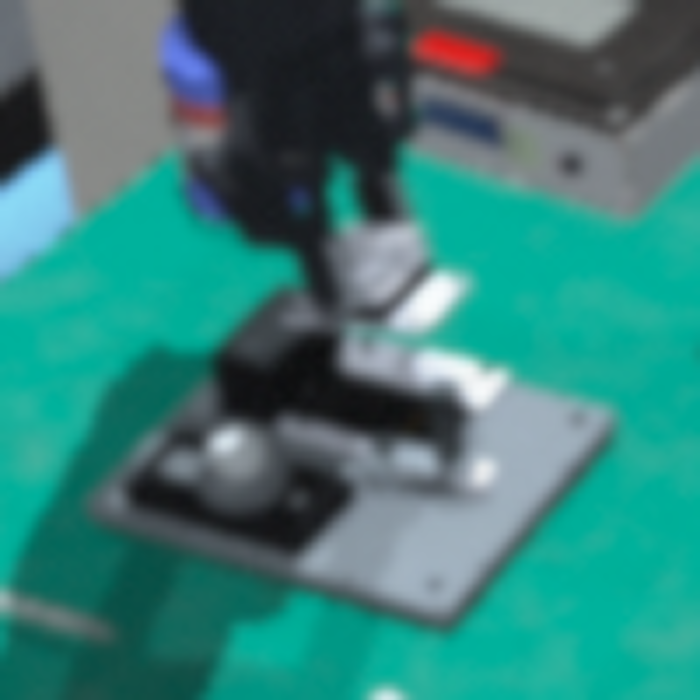

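```bash
python3 -m crank '[{"angular":[0,0,0],"delta_pos":[0.1,0.01,0.45],"gripper":0.2},{"angular":[0,0,0],"delta_pos":[0.1,0.01,0.4],"gripper":0.2},{"angular":[0,0,0],"delta_pos":[0.1,0.01,0.4],"gripper":0.2},{"angular":[0,0,0],"delta_pos":[0.1,0.01,0.28],"gripper":0.2},{"angular":[0,0,0],"delta_pos":[0,0,0],"gripper":0.2},{"angular":[0,0,0],"delta_pos":[0,0,0],"gripper":0.2}]'
cat >> h.py <<'E'
def heldlines(h=.0275):
    p,R=cur(); L=[]
    for l in [box(-20,20,-19,19,4,28)[1],box(-20,20,-36,36,0,4)[1],box(-20,20,-36,36,0,4)[0]]:
        # module x = tool y ; module y = tool x (jaw along pocket +x, tool x = +pocket y?) ; module z = -tool z
        T=np.c_[l[:,1],l[:,0],-(l[:,2]-h)]
        L.append(p+R.apply(T))
    return L
E
python3 - <<'E'
from h import *
show(); print(cur()[1].as_matrix().round(2)); plan(*nestpose(0,.027,.011,12)); plan(*nestpose(0,.027,.0015,12))
f=grab_frame("scene"); crop("scene","s10",160,140,240,215,9,f)
overlay("scene",f,"s10o",heldlines()+nest(*PK[:2],np.deg2rad(YAW))[:4],160,140,240,215,9)
E
```

```text
time: 21.42
tool_pos: [0.52, 0.2213, 0.0607]
tool_rot: [0.077, 0.672, 0.733, -0.07]
contact_force: [-0.2, 0.5, -1.8]
gripper_width: 0.452
t 21.43 p [0.52   0.2213 0.0607] jaw 5.02 ztool [ 0.019 -0.207 -0.978] F [-0.2  0.5 -1.8] w 38.4
[[-0.09  1.    0.02]
 [ 0.97  0.09 -0.21]
 [-0.21  0.   -0.98]]
n 1 rot/row [ 0.011 -0.002  0.015] total pos tool frame(units) [ 0.02 -0.04  0.04] total rot units [ 0.01 -0.    0.02]
[[0.02, -0.04, 0.04]]
n 1 rot/row [ 0.011 -0.002  0.015] total pos tool frame(units) [ 0.09 -0.04  0.35] total rot units [ 0.01 -0.    0.02]
[[0.09, -0.04, 0.35]]
```

View pics/s10.png

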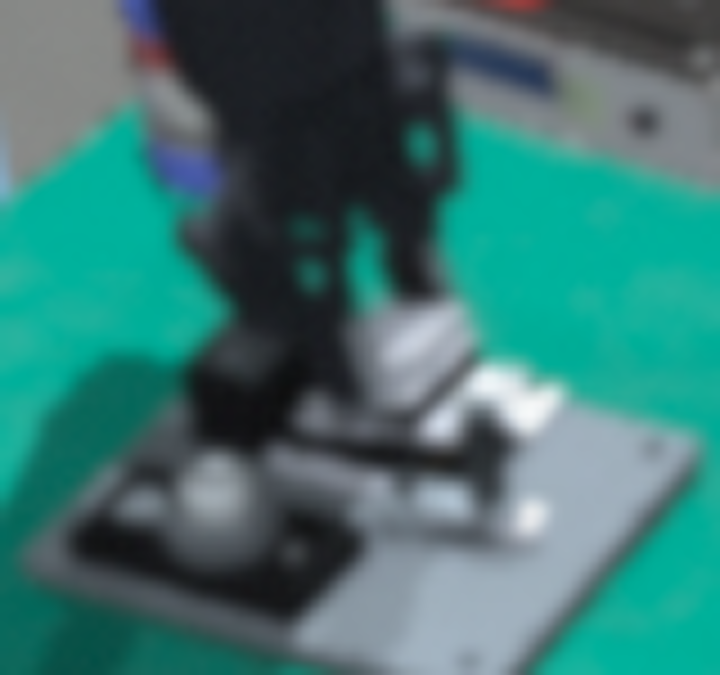

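View pics/s10o.png

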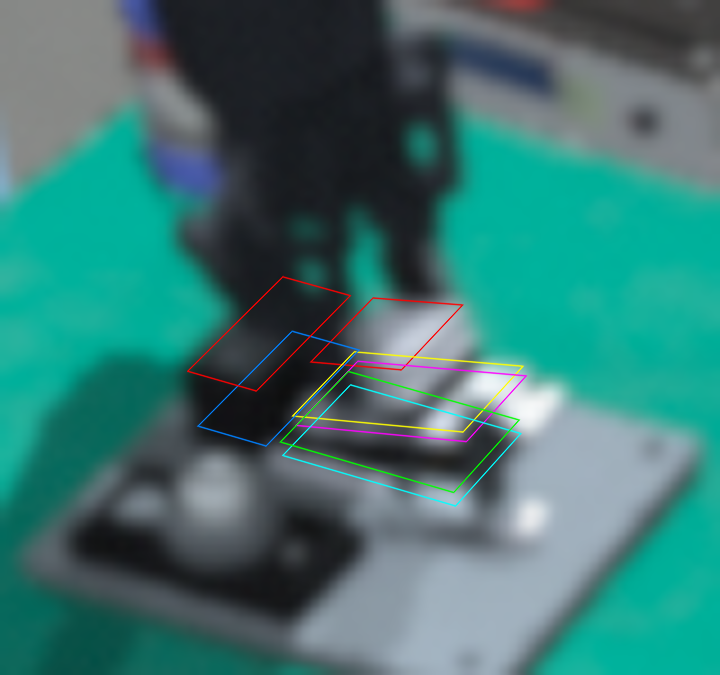

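```bash
python3 -m crank '[{"angular":[0,0,0],"delta_pos":[0.03,-0.04,0.12],"gripper":0.2},{"angular":[0,0,0],"delta_pos":[0.03,0,0.1],"gripper":0.2},{"angular":[0,0,0],"delta_pos":[0.02,0,0.08],"gripper":0.2},{"angular":[0,0,0],"delta_pos":[0.01,0,0.05],"gripper":0.2},{"angular":[0,0,0],"delta_pos":[0,0,0],"gripper":0.2}]'
python3 - <<'E'
from h import *
show(); plan(*nestpose(0,.027,.0015,12)); plan(*nestpose(0,.037,.0015,12))
f=grab_frame("scene")
overlay("scene",f,"s11o",heldlines()[1:2],160,140,240,215,9)
E
```

```text
time: 22.1
tool_pos: [0.5183, 0.2215, 0.0493]
tool_rot: [0.077, 0.672, 0.733, -0.071]
contact_force: [1.0, 0.3, -2.0]
gripper_width: 0.453
t 22.1 p [0.5183 0.2215 0.0493] jaw 5.01 ztool [ 0.018 -0.207 -0.978] F [ 1.   0.3 -2. ] w 38.5
n 1 rot/row [0.    0.001 0.017] total pos tool frame(units) [-0.    0.01 -0.02] total rot units [0.   0.   0.02]
[[-0.0, 0.01, -0.02]]
n 1 rot/row [0.    0.001 0.017] total pos tool frame(units) [ 0.32  0.01 -0.09] total rot units [0.   0.   0.02]
[[0.32, 0.01, -0.09]]
```

View pics/s11o.png

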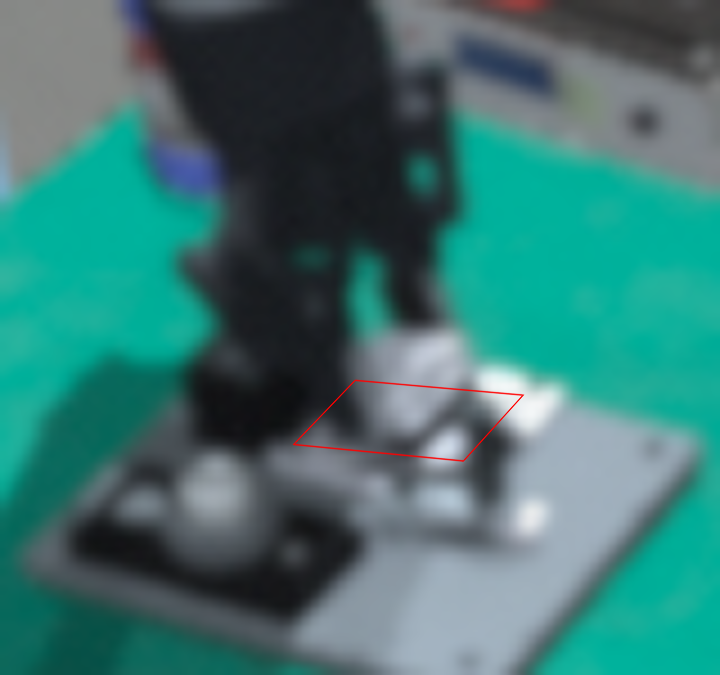

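Force is only the module's weight, so the end is inside the pocket walls. Sliding under the head.

```bash
python3 -m crank '[{"angular":[0,0,0],"delta_pos":[0.08,0,-0.025],"gripper":0.2},{"angular":[0,0,0],"delta_pos":[0.08,0,-0.02],"gripper":0.2},{"angular":[0,0,0],"delta_pos":[0.08,0,-0.02],"gripper":0.2},{"angular":[0,0,0],"delta_pos":[0,0,0],"gripper":0.2}]'
python3 - <<'E'
from h import *
show(); plan(*nestpose(0,.037,.0015,12))
E
```

```text
time: 22.65
tool_pos: [0.5177, 0.2292, 0.05]
tool_rot: [0.077, 0.672, 0.733, -0.071]
contact_force: [-0.1, -0.3, -1.2]
gripper_width: 0.451
t 22.65 p [0.5177 0.2292 0.05  ] jaw 5.04 ztool [ 0.018 -0.207 -0.978] F [-0.1 -0.3 -1.2] w 38.3
n 1 rot/row [ 0.005 -0.     0.021] total pos tool frame(units) [ 0.07  0.01 -0.01] total rot units [ 0.01 -0.    0.02]
[[0.07, 0.01, -0.01]]
```

```bash
python3 -m crank '[{"angular":[0,0,0],"delta_pos":[0.06,0,-0.015],"gripper":0.2},{"angular":[0,0,0],"delta_pos":[0.03,0,-0.005],"gripper":0.2},{"angular":[0,0,0],"delta_pos":[0,0,0],"gripper":0.2}]'
python3 -c "
from h import *
show()"
```

```text
time: 23.02
tool_pos: [0.5175, 0.2317, 0.0499]
tool_rot: [0.077, 0.672, 0.733, -0.071]
contact_force: [0.2, 0.6, -2.4]
gripper_width: 0.451
t 23.02 p [0.5175 0.2317 0.0499] jaw 5.02 ztool [ 0.018 -0.207 -0.978] F [ 0.2  0.6 -2.4] w 38.3
```

```bash
python3 -m crank '[{"angular":[0,0,0],"delta_pos":[0.04,0,-0.01],"gripper":0.2},{"angular":[0,0,0],"delta_pos":[0,0,0],"gripper":0.2}]'
python3 -c "
from h import *
show()"
python3 -m crank '[{"angular":[0,0,0],"delta_pos":[0.04,0,-0.01],"gripper":0.2},{"angular":[0,0,0],"delta_pos":[0,0,0],"gripper":0.2}]'
python3 -c "
from h import *
show()"
```

```text
time: 23.28
tool_pos: [0.5175, 0.2321, 0.05]
tool_rot: [0.078, 0.672, 0.733, -0.071]
contact_force: [0.4, -5.3, -1.0]
gripper_width: 0.451
t 23.27 p [0.5175 0.2321 0.05  ] jaw 5.01 ztool [ 0.018 -0.209 -0.978] F [ 0.4 -5.3 -1. ] w 38.3
time: 23.52
tool_pos: [0.5175, 0.2323, 0.0502]
tool_rot: [0.078, 0.672, 0.733, -0.072]
contact_force: [0.5, -8.4, -0.4]
gripper_width: 0.452
t 23.52 p [0.5175 0.2323 0.0502] jaw 5.02 ztool [ 0.018 -0.211 -0.977] F [ 0.5 -8.4 -0.4] w 38.4
```

```bash
python3 -m crank '[{"angular":[0,0,0],"delta_pos":[-0.1,0,0.025],"gripper":0.2},{"angular":[0,0,0],"delta_pos":[0,0,0],"gripper":0.2}]'
python3 - <<'E'
from h import *
show()
p0,R0=cur()
PK2=PK.copy(); PK2[1]-=.0003
seq=[nestpose(-.0005,.0368,.0015-0.0001*k,12-1.5*k,PK=PK2) for k in range(0,8)]
q=p0;Q=R0
for P,R in seq:
    d=Q.inv().apply(P-q)/.03; rv=np.rad2deg((Q.inv()*R).as_rotvec())/5
    print(d.round(3),rv.round(3)); q,Q=P,R
E
```

```text
time: 23.78
tool_pos: [0.5175, 0.2314, 0.0498]
tool_rot: [0.077, 0.672, 0.733, -0.07]
contact_force: [0.2, 0.0, -1.4]
gripper_width: 0.454
t 23.77 p [0.5175 0.2314 0.0498] jaw 4.99 ztool [ 0.018 -0.206 -0.978] F [ 0.2  0.  -1.4] w 38.6
[-0.016 -0.006  0.002] [ 0.004 -0.015  0.011]
[-0.023 -0.     0.035] [-0.   0.3 -0. ]
[-0.023 -0.     0.035] [0.  0.3 0. ]
[-0.023  0.     0.035] [0.  0.3 0. ]
[-0.023  0.     0.035] [0.  0.3 0. ]
[-0.023 -0.     0.035] [0.  0.3 0. ]
[-0.023 -0.     0.035] [-0.   0.3 -0. ]
[-0.023 -0.     0.035] [0.  0.3 0. ]
```

```bash
python3 -m crank '[{"angular":[0,0.3,0],"delta_pos":[-0.04,0,0.035],"gripper":0.2},{"angular":[0,0.3,0],"delta_pos":[-0.023,0,0.035],"gripper":0.2},{"angular":[0,0.3,0],"delta_pos":[-0.023,0,0.035],"gripper":0.2},{"angular":[0,0.3,0],"delta_pos":[-0.023,0,0.035],"gripper":0.2},{"angular":[0,0,0],"delta_pos":[0,0,0],"gripper":0.2}]'
python3 - <<'E'
from h import *
show()
f=grab_frame("scene")
overlay("scene",f,"s12o",heldlines()[1:2],160,140,240,215,9)
E
```

```text
time: 24.4
tool_pos: [0.5179, 0.2266, 0.0463]
tool_rot: [0.038, 0.675, 0.736, -0.035]
contact_force: [-0.1, -0.1, -2.0]
gripper_width: 0.446
t 24.4 p [0.5179 0.2266 0.0463] jaw 4.96 ztool [ 0.009 -0.104 -0.995] F [-0.1 -0.1 -2. ] w 37.9
```

View pics/s12o.png

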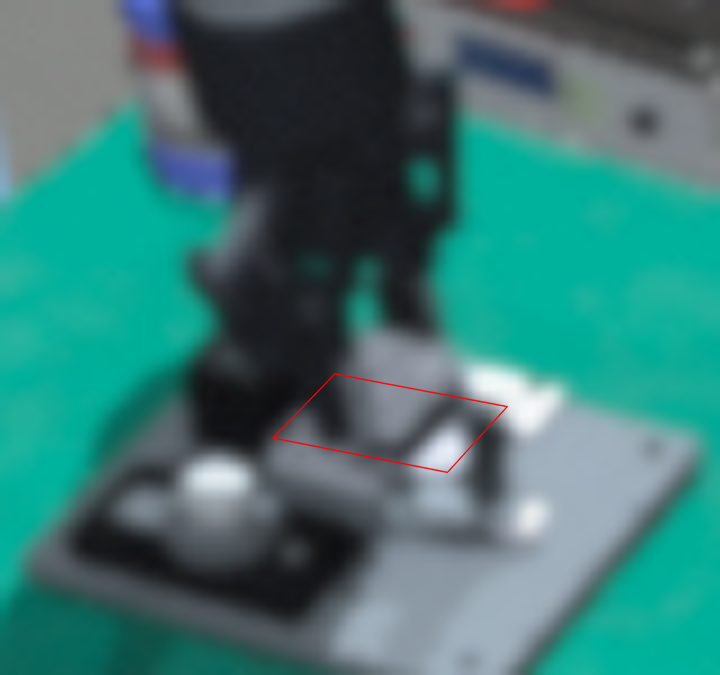

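```bash
python3 -m crank '[{"angular":[0,0.3,0],"delta_pos":[-0.023,0,0.035],"gripper":0.2},{"angular":[0,0.3,0],"delta_pos":[-0.023,0,0.035],"gripper":0.2},{"angular":[0,0.2,0],"delta_pos":[-0.015,0,0.025],"gripper":0.2},{"angular":[0,0,0],"delta_pos":[0,0,0],"gripper":0.2}]'
python3 - <<'E'
from h import *
show(); plan(*nestpose(0,.0368,.0,2))
E
```

```text
time: 24.95
tool_pos: [0.5181, 0.2247, 0.0436]
tool_rot: [0.013, 0.676, 0.737, -0.012]
contact_force: [-0.8, -0.7, -2.5]
gripper_width: 0.453
t 24.95 p [0.5181 0.2247 0.0436] jaw 4.98 ztool [ 0.003 -0.035 -0.999] F [-0.8 -0.7 -2.5] w 38.5
n 1 rot/row [-0.002 -0.002  0.01 ] total pos tool frame(units) [0.03 0.01 0.03] total rot units [-0.   -0.    0.01]
[[0.03, 0.01, 0.03]]
```

```bash
python3 -m crank '[{"angular":[0,0,0],"delta_pos":[0,0,0.03],"gripper":0.2},{"angular":[0,0,0],"delta_pos":[0,0,0.02],"gripper":0.2},{"angular":[0,0,0],"delta_pos":[0,0,0],"gripper":0.2}]'
python3 - <<'E'
from h import *
show()
E
```

```text
time: 25.32
tool_pos: [0.5185, 0.2251, 0.043]
tool_rot: [0.013, 0.675, 0.737, -0.012]
contact_force: [-1.8, -2.3, 5.0]
gripper_width: 0.454
t 25.32 p [0.5185 0.2251 0.043 ] jaw 5.03 ztool [ 0.004 -0.035 -0.999] F [-1.8 -2.3  5. ] w 38.6
```

```bash
python3 -m crank '[{"angular":[0,0,0],"delta_pos":[0,0,0],"gripper":0.6},{"angular":[0,0,0],"delta_pos":[0,0,0],"gripper":0.65},{"angular":[0,0,0],"delta_pos":[0,0,-0.1],"gripper":0.65},{"angular":[0,0,0],"delta_pos":[0,0,-0.4],"gripper":0.65},{"angular":[0,0,0],"delta_pos":[0,0,-0.9],"gripper":0.65},{"angular":[0,0.4,0],"delta_pos":[0,0,-0.9],"gripper":0.65},{"angular":[0,0,0],"delta_pos":[0,0,-0.2],"gripper":0.4}]'
python3 - <<'E'
from h import *
show()
f=grab_frame("scene"); M=mod(*PK[:2],np.deg2rad(YAW),.014)
crop("scene","s13",160,140,240,215,9,f)
overlay("scene",f,"s13o",M,160,140,240,215,9)
E
```

```text
time: 26.2
tool_pos: [0.5197, 0.2277, 0.1203]
tool_rot: [0.002, 0.676, 0.737, 0.002]
contact_force: [0.5, -0.5, 0.3]
gripper_width: 0.45
t 26.2 p [0.5197 0.2277 0.1203] jaw 4.99 ztool [ 0.005  0.001 -1.   ] F [ 0.5 -0.5  0.3] w 38.2
```

View pics/s13.png

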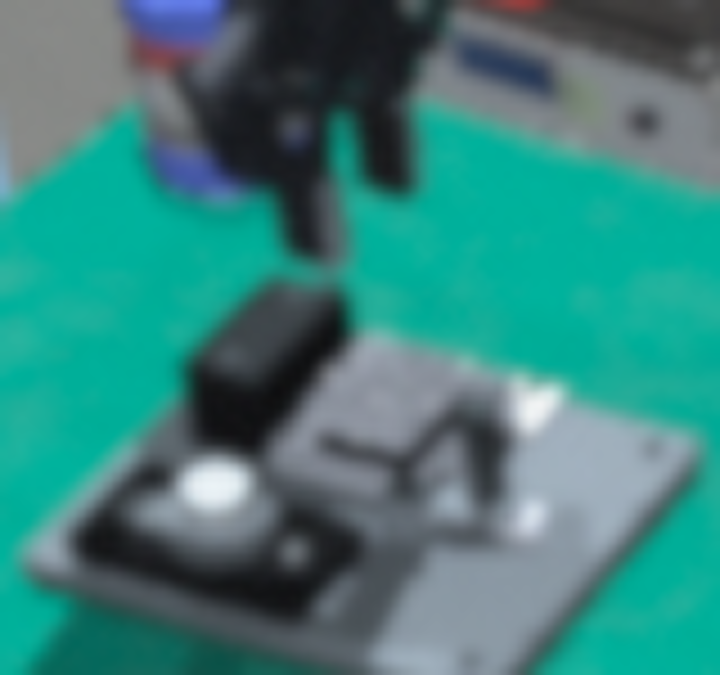

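View pics/s13o.png

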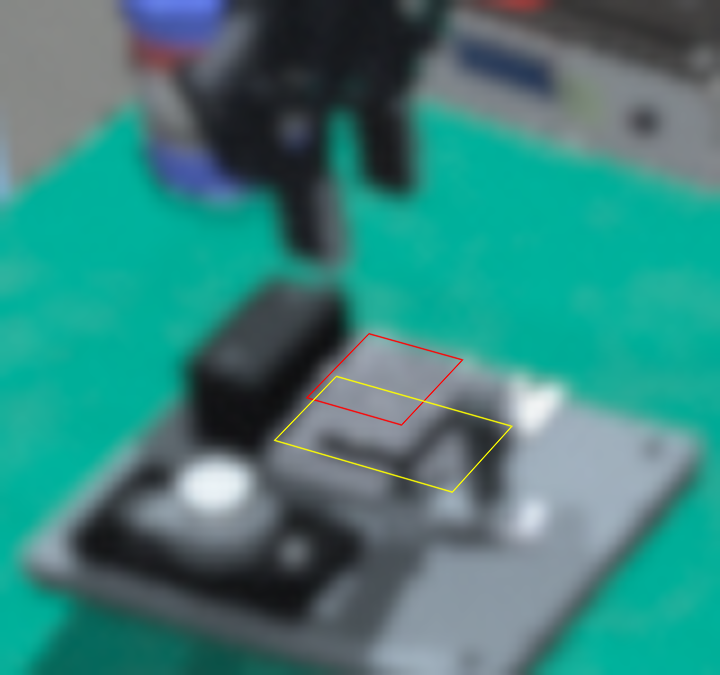

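```bash
cat >> h.py <<'E'
def post(phi,z,r=.03):
    return fr(PK[0],PK[1],np.deg2rad(YAW),[[-.04+r*np.cos(phi),-.03-r*np.sin(phi),z]])[0]
E
python3 - <<'E'
from h import *
for phi in (1.1,1.2,1.3,1.4,1.5):
    print(phi,post(phi,.06).round(4),((proj("scene",[post(phi,.072),post(phi,.031)])+.5-[160,140])*9).round(0).tolist())
f=grab_frame("scene"); crop("scene","s14",195,170,235,205,18,f)
for l in landmark_of("scene","post"): print(l["pixel"],l["conf"],atz("scene",l["pixel"],.06))
show()
E
```

```text
1.1 [0.4971 0.1652 0.06  ] [[477.0, 392.0], [490.0, 488.0]]
1.2 [0.4945 0.1637 0.06  ] [[476.0, 398.0], [489.0, 494.0]]
1.3 [0.4917 0.1626 0.06  ] [[474.0, 403.0], [488.0, 499.0]]
1.4 [0.4888 0.1617 0.06  ] [[472.0, 409.0], [485.0, 505.0]]
1.5 [0.4859 0.161  0.06  ] [[468.0, 414.0], [481.0, 510.0]]
[211.8, 187.4] 0.54 [0.49076798 0.16500023 0.06      ]
[207.7, 188.8] 0.38 [0.47935945 0.17181257 0.06      ]
t 26.35 p [0.5177 0.2274 0.1169] jaw 5.01 ztool [-0. -0. -1.] F [ 0.2 -0.7 -1. ] w 33.9
```

View pics/s14.png

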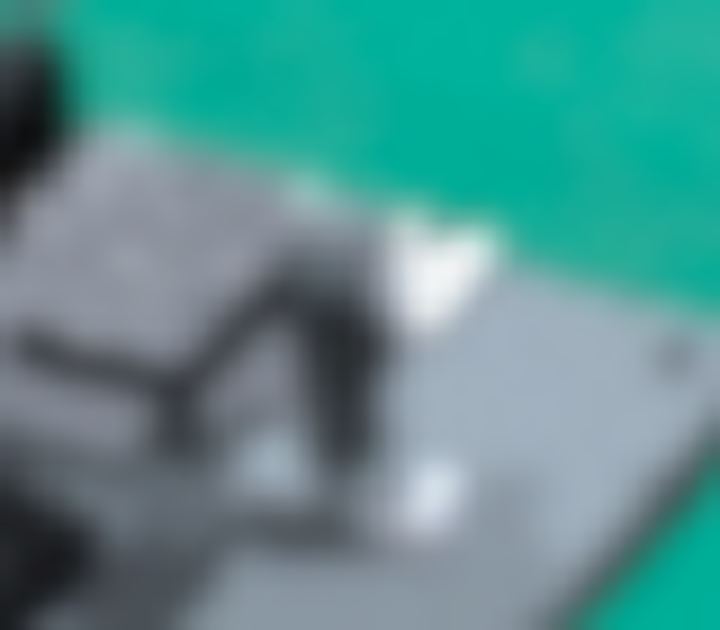

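```bash
python3 - <<'E'
from h import *
show(); plan(*tgt(.493,.163,.117,58))
E
```

```text
t 26.35 p [0.5177 0.2274 0.1169] jaw 5.01 ztool [-0. -0. -1.] F [ 0.2 -0.7 -1. ] w 33.9
n 11 rot/row [-0.     0.    -0.963] total pos tool frame(units) [-2.07 -1.01 -0.  ] total rot units [ -0.    0.  -10.6]
[[-0.19, -0.09, -0.0], [-0.18, -0.11, -0.0], [-0.17, -0.12, -0.0], [-0.16, -0.14, -0.0], [-0.15, -0.15, -0.0], [-0.13, -0.16, -0.0], [-0.12, -0.17, -0.0], [-0.11, -0.18, -0.0], [-0.09, -0.19, -0.0], [-0.07, -0.2, -0.0], [-0.06, -0.2, -0.0]]
```

```bash
python3 -m crank '[{"angular":[0,0,-0.96],"delta_pos":[-0.19,-0.09,0],"gripper":0.6},{"angular":[0,0,-0.96],"delta_pos":[-0.18,-0.11,0],"gripper":0.6},{"angular":[0,0,-0.96],"delta_pos":[-0.17,-0.12,0],"gripper":0.6},{"angular":[0,0,-0.96],"delta_pos":[-0.16,-0.14,0],"gripper":0.6},{"angular":[0,0,-0.96],"delta_pos":[-0.15,-0.15,0],"gripper":0.6},{"angular":[0,0,-0.96],"delta_pos":[-0.13,-0.16,0],"gripper":0.6},{"angular":[0,0,-0.96],"delta_pos":[-0.12,-0.17,0],"gripper":0.6},{"angular":[0,0,-0.96],"delta_pos":[-0.11,-0.18,0],"gripper":0.6},{"angular":[0,0,-0.96],"delta_pos":[-0.09,-0.19,0],"gripper":0.6},{"angular":[0,0,-0.96],"delta_pos":[-0.07,-0.2,0],"gripper":0.6},{"angular":[0,0,-0.96],"delta_pos":[-0.06,-0.2,0],"gripper":0.6},{"angular":[0,0,0],"delta_pos":[0,0,0.6],"gripper":0.6}]'
python3 - <<'E'
from h import *
show(); plan(*tgt(.493,.163,.066,58))
f=grab_frame("scene"); crop("scene","s15",160,140,240,215,9,f)
E
```

```text
time: 27.85
tool_pos: [0.4933, 0.1628, 0.0986]
tool_rot: [0.001, 0.278, 0.961, 0.0]
contact_force: [0.1, 0.5, -0.6]
gripper_width: 0.6
t 27.85 p [0.4933 0.1628 0.0986] jaw 57.73 ztool [ 0.001  0.    -1.   ] F [ 0.1  0.5 -0.6] w 51.0
n 2 rot/row [ 0.004  0.006 -0.027] total pos tool frame(units) [0.01 0.   1.09] total rot units [ 0.01  0.01 -0.05]
[[0.01, 0.0, 0.54], [0.01, 0.0, 0.54]]
```

View pics/s15.png

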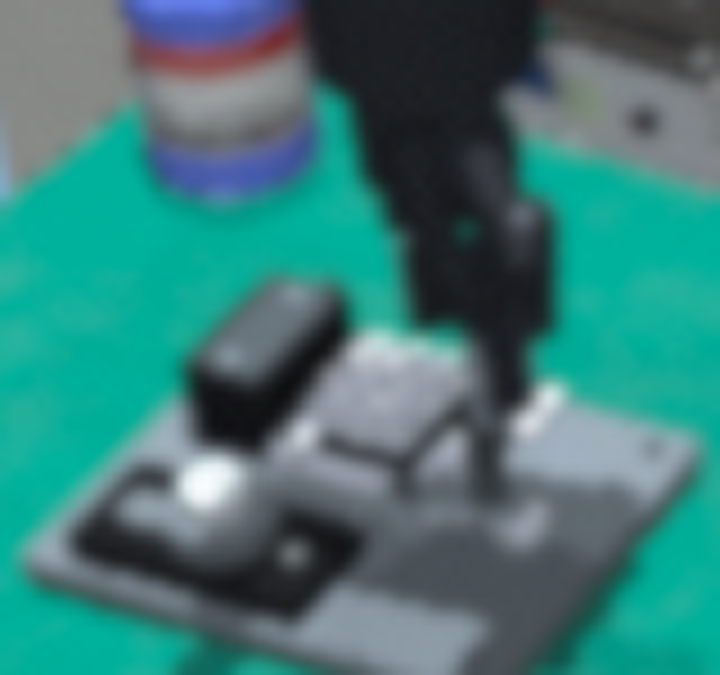

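```bash
python3 -m crank '[{"angular":[0,0,0],"delta_pos":[0,0,0.5],"gripper":0.6},{"angular":[0,0,0],"delta_pos":[0,0,0.55],"gripper":0.6},{"angular":[0,0,0],"delta_pos":[0,0,0],"gripper":0.45},{"angular":[0,0,0],"delta_pos":[0,0,0],"gripper":0.35},{"angular":[0,0,0],"delta_pos":[0,0,0],"gripper":0.25},{"angular":[0,0,0],"delta_pos":[0,0,0],"gripper":0.22}]'
python3 - <<'E'
from h import *
show()
f=grab_frame("scene"); crop("scene","s16",160,140,240,215,9,f)
E
```

```text
time: 28.65
tool_pos: [0.4934, 0.1629, 0.0683]
tool_rot: [0.001, 0.277, 0.961, 0.0]
contact_force: [-0.6, -1.1, -0.7]
gripper_width: 0.219
t 28.65 p [0.4934 0.1629 0.0683] jaw 57.81 ztool [ 0.001  0.    -1.   ] F [-0.6 -1.1 -0.7] w 18.6
```

View pics/s16.png

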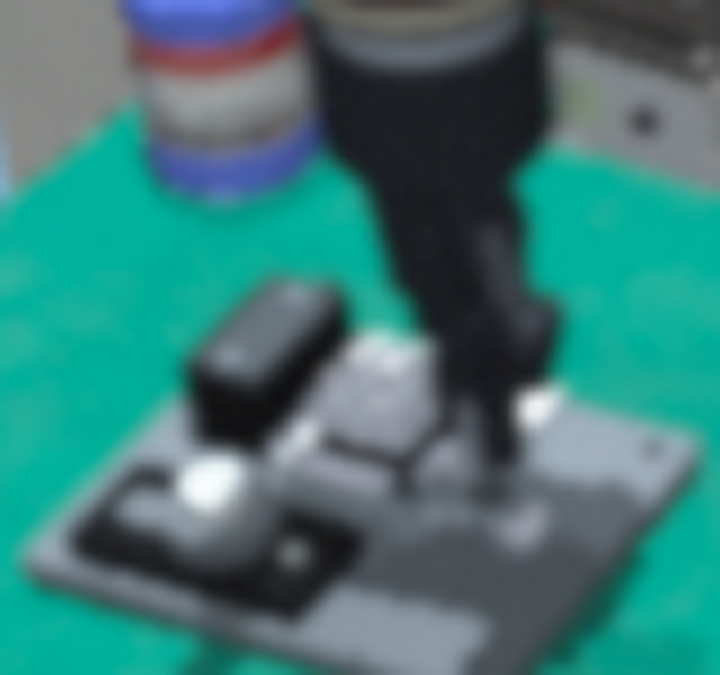

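```bash
python3 - <<'E'
from h import *
p0,R0=cur()
q=p0
for i,phi in enumerate([1.15,1.0,.85,.7,.55,.42,.3,.18,.08,0,-.06]):
    P=post(phi,p0[2]-.0); t=post(phi-.01,0)-post(phi,0); P=P+.0025*t/np.linalg.norm(t)
    print(phi,(R0.inv().apply(P-q)/.03).round(3),P.round(4)); q=P
E
```

```text
1.15 [-0.081  0.161  0.   ] [0.498  0.1657 0.0682]
1.0 [-0.051  0.142  0.   ] [0.5015 0.1685 0.0682]
0.85 [-0.029  0.147  0.   ] [0.5046 0.1717 0.0682]
0.7 [-0.007  0.15   0.   ] [0.5072 0.1754 0.0682]
0.55 [0.016 0.149 0.   ] [0.5092 0.1795 0.0682]
0.42 [0.032 0.126 0.   ] [0.5104 0.1832 0.0682]
0.3 [0.044 0.112 0.   ] [0.5111 0.1867 0.0682]
0.18 [0.057 0.106 0.   ] [0.5113 0.1903 0.0682]
0.08 [0.057 0.083 0.   ] [0.5112 0.1934 0.0682]
0 [0.051 0.062 0.   ] [0.5109 0.1957 0.0682]
-0.06 [ 0.042  0.044 -0.   ] [0.5105 0.1975 0.0682]
```

```bash
python3 -m crank '[{"angular":[0,0,0],"delta_pos":[-0.08,0.16,0],"gripper":0.22},{"angular":[0,0,0],"delta_pos":[-0.05,0.14,0],"gripper":0.22},{"angular":[0,0,0],"delta_pos":[-0.03,0.147,0],"gripper":0.22},{"angular":[0,0,0],"delta_pos":[-0.007,0.15,0],"gripper":0.22},{"angular":[0,0,0],"delta_pos":[0.016,0.15,0],"gripper":0.22},{"angular":[0,0,0],"delta_pos":[0,0,0],"gripper":0.22}]'
python3 - <<'E'
from h import *
show()
f=grab_frame("scene"); crop("scene","s17",160,140,240,215,9,f)
E
```

```text
time: 29.45
tool_pos: [0.5088, 0.1802, 0.0677]
tool_rot: [-0.0, 0.277, 0.961, 0.001]
contact_force: [-0.1, 0.5, 0.2]
gripper_width: 0.223
t 29.45 p [0.5088 0.1802 0.0677] jaw 57.83 ztool [-0.     0.001 -1.   ] F [-0.1  0.5  0.2] w 19.0
```

View pics/s17.png

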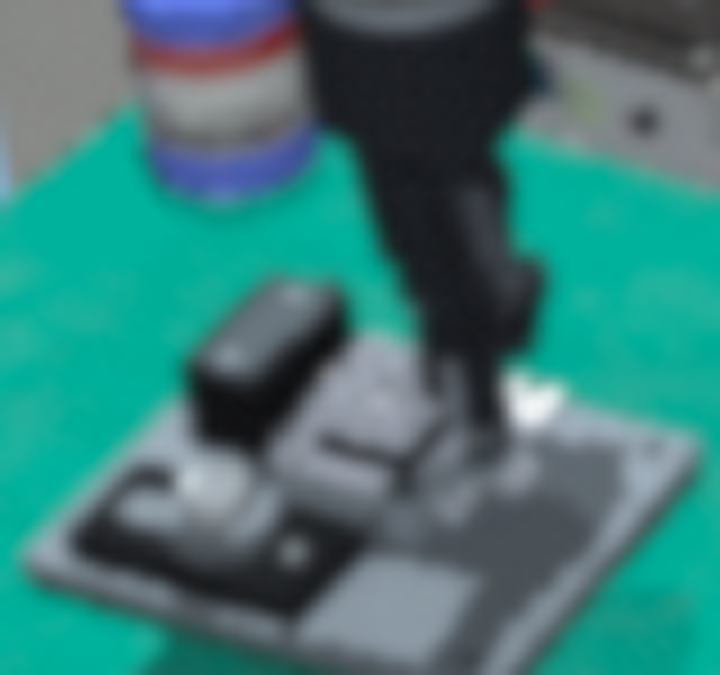

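The lever's light tip moved from (525,520) to (520,465), so the clip is following. Continuing onto the ledge.

```bash
python3 -m crank '[{"angular":[0,0,0],"delta_pos":[0.03,0.126,0],"gripper":0.22},{"angular":[0,0,0],"delta_pos":[0.044,0.112,0],"gripper":0.22},{"angular":[0,0,0],"delta_pos":[0.057,0.106,0],"gripper":0.22},{"angular":[0,0,0],"delta_pos":[0,0,0],"gripper":0.22}]'
python3 -c "
from h import *
show()"
python3 -m crank '[{"angular":[0,0,0],"delta_pos":[0.057,0.083,0],"gripper":0.22},{"angular":[0,0,0],"delta_pos":[0.05,0.06,0],"gripper":0.22},{"angular":[0,0,0],"delta_pos":[0.02,0.03,0],"gripper":0.22},{"angular":[0,0,0],"delta_pos":[0,0,0],"gripper":0.22}]'
python3 -c "
from h import *
show()
for l in landmark_of('scene','post')[:1]:pass
f=grab_frame('scene'); crop('scene','s18',160,140,240,215,9,f)"
```

```text
time: 30.0
tool_pos: [0.5109, 0.1905, 0.0676]
tool_rot: [-0.0, 0.277, 0.961, 0.0]
contact_force: [0.6, -1.6, 0.1]
gripper_width: 0.223
t 30.0 p [0.5109 0.1905 0.0676] jaw 57.83 ztool [ 0.  0. -1.] F [ 0.6 -1.6  0.1] w 19.0
time: 30.5
tool_pos: [0.5104, 0.1946, 0.0675]
tool_rot: [0.0, 0.277, 0.961, -0.002]
contact_force: [0.7, -10.8, 0.0]
gripper_width: 0.219
t 30.5 p [0.5104 0.1946 0.0675] jaw 57.84 ztool [-0.    -0.005 -1.   ] F [  0.7 -10.8   0. ] w 18.6
```

View pics/s18.png

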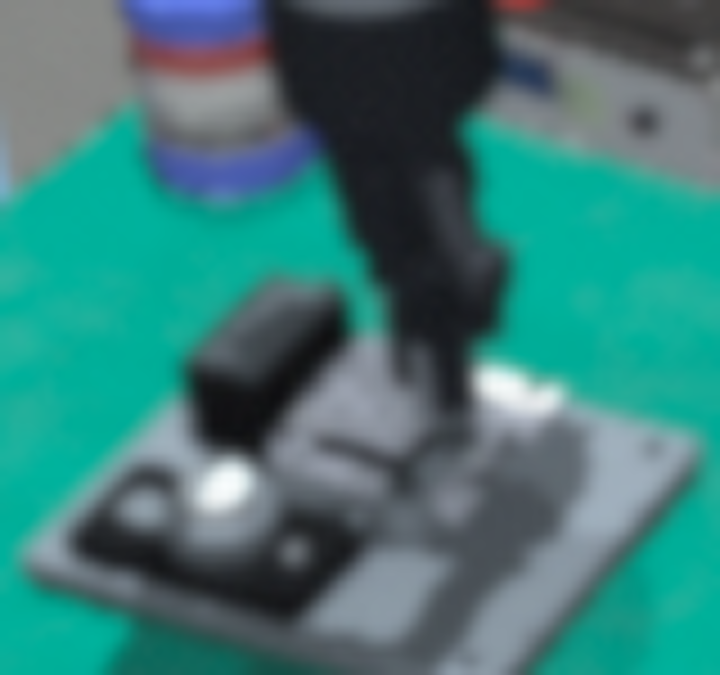

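```bash
python3 -m crank '[{"angular":[0,0,0],"delta_pos":[0.025,0.04,0],"gripper":0.22},{"angular":[0,0,0],"delta_pos":[0.025,0.04,0],"gripper":0.22},{"angular":[0,0,0],"delta_pos":[0,0,0],"gripper":0.22}]'
python3 -c "
from h import *
show()"
```

```text
time: 30.98
tool_pos: [0.5105, 0.1977, 0.0675]
tool_rot: [0.0, 0.277, 0.961, -0.002]
contact_force: [0.6, -9.0, 1.3]
gripper_width: 0.216
t 30.98 p [0.5105 0.1977 0.0675] jaw 57.81 ztool [-0.    -0.004 -1.   ] F [ 0.6 -9.   1.3] w 18.4
```

```bash
python3 -m crank '[{"angular":[0,0,0],"delta_pos":[0.025,0.04,0],"gripper":0.22},{"angular":[0,0,0],"delta_pos":[0.025,0.04,0],"gripper":0.22},{"angular":[0,0,0],"delta_pos":[0,0,0],"gripper":0.22}]'
python3 -c "
from h import *
show()"
```

```text
time: 31.35
tool_pos: [0.5106, 0.1982, 0.0674]
tool_rot: [0.001, 0.277, 0.961, -0.005]
contact_force: [0.1, -18.4, 2.7]
gripper_width: 0.224
t 31.35 p [0.5106 0.1982 0.0674] jaw 57.87 ztool [-0.001 -0.01  -1.   ] F [  0.1 -18.4   2.7] w 19.0
```

```bash
python3 -m crank '[{"angular":[0,0,0],"delta_pos":[-0.05,-0.12,0],"gripper":0.22},{"angular":[0,0,0],"delta_pos":[0,-0.02,0],"gripper":0.3},{"angular":[0,0,0],"delta_pos":[0,0,-0.2],"gripper":0.4},{"angular":[0,0,0],"delta_pos":[0,0,-0.8],"gripper":0.4},{"angular":[0,0,0],"delta_pos":[0,0,-0.9],"gripper":0.4}]'
python3 - <<'E'
from h import *
show()
f=grab_frame("scene"); crop("scene","s19",160,140,240,215,9,f)
l=[post(0,z) for z in (.031,.072)]
overlay("scene",f,"s19o",[np.array(l)]+nest(*PK[:2],np.deg2rad(YAW))[5:],160,140,240,215,9)
for l in landmark_of("scene","test_button_top")+landmark_of("scene","post"): print(l["pixel"],l["conf"])
E
```

```text
time: 31.98
tool_pos: [0.5092, 0.1985, 0.1253]
tool_rot: [-0.0, 0.277, 0.961, 0.0]
contact_force: [-0.1, -0.3, 0.2]
gripper_width: 0.398
t 31.98 p [0.5092 0.1985 0.1253] jaw 57.84 ztool [-0.001  0.001 -1.   ] F [-0.1 -0.3  0.2] w 33.8
[182.5, 195.0] 0.52
[206.9, 180.9] 0.65
```

View pics/s19.png

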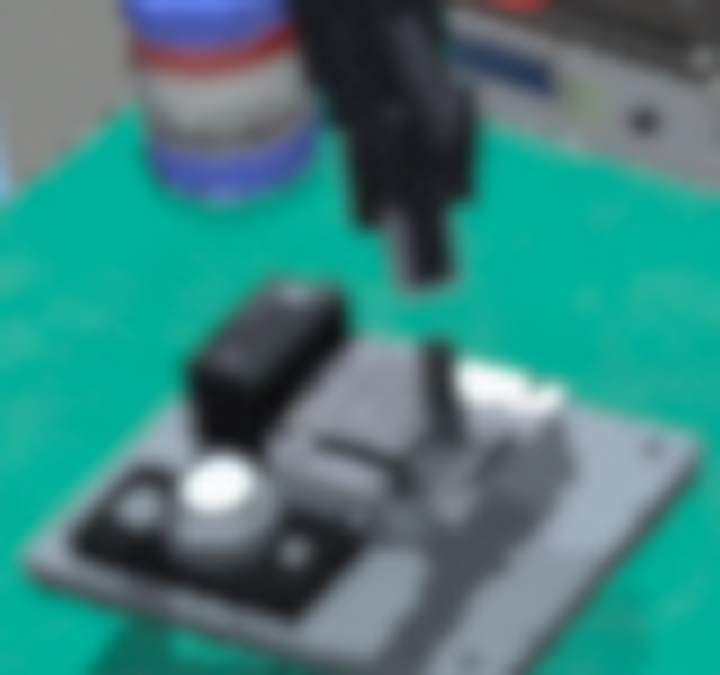

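View pics/s19o.png

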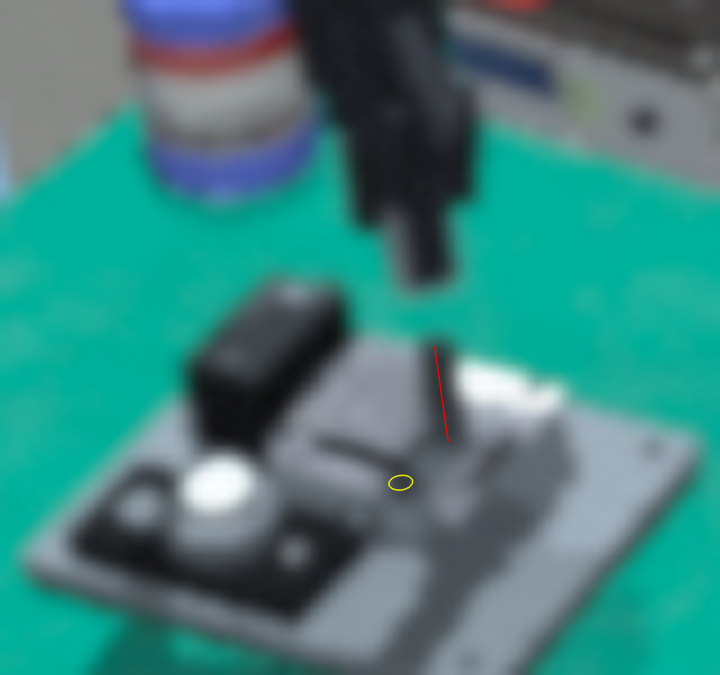

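The post lies on its fully-on position (435,345)–(448,440) in the overlay. Next is the button.

```bash
python3 - <<'E'
from h import *
b=fr(PK[0],PK[1],np.deg2rad(YAW),[[-.078,.018,0]])[0]; print(b)
for z in (.03,.036,.042,.048): print(z,((proj("scene",[[b[0],b[1],z]])+.5-[160,140])*9).round(0).tolist())
show(); plan(*tgt(b[0],b[1],.125,58))
plan(*tgt(b[0],b[1],.125,5))
E
```

```text
[0.43924167 0.2352302  0.        ]
0.03 [[220.0, 523.0]]
0.036 [[217.0, 509.0]]
0.042 [[215.0, 495.0]]
0.048 [[212.0, 481.0]]
t 32.12 p [0.5108 0.1987 0.1268] jaw 57.84 ztool [ 0.004  0.002 -1.   ] F [0.2 0.7 0.5] w 33.7
n 3 rot/row [ 0.014  0.011 -0.011] total pos tool frame(units) [ 2.67 -0.24  0.05] total rot units [ 0.04  0.03 -0.03]
[[0.89, -0.08, 0.02], [0.89, -0.08, 0.02], [0.89, -0.08, 0.02]]
n 11 rot/row [0.005 0.001 0.961] total pos tool frame(units) [ 2.67 -0.24  0.05] total rot units [5.000e-02 1.000e-02 1.057e+01]
[[0.24, -0.02, 0.0], [0.24, -0.04, 0.0], [0.24, -0.06, 0.0], [0.23, -0.08, 0.0], [0.22, -0.1, 0.0], [0.21, -0.12, 0.0], [0.2, -0.14, 0.0], [0.19, -0.15, 0.01], [0.18, -0.17, 0.01], [0.16, -0.18, 0.01], [0.15, -0.19, 0.01]]
```

```bash
python3 -m crank '[{"angular":[0,0,0],"delta_pos":[0.89,-0.08,0],"gripper":0},{"angular":[0,0,0],"delta_pos":[0.89,-0.08,0],"gripper":0},{"angular":[0,0,0],"delta_pos":[0.89,-0.08,0.3],"gripper":0},{"angular":[0,0,0],"delta_pos":[0,0,0.7],"gripper":0},{"angular":[0,0,0],"delta_pos":[0,0,0.5],"gripper":0},{"angular":[0,0,0],"delta_pos":[0,0,0],"gripper":0}]'
python3 - <<'E'
from h import *
show(); plan(*tgt(.4392,.2352,.07,58))
f=grab_frame("scene"); crop("scene","s20",160,140,240,215,9,f)
E
```

```text
time: 32.88
tool_pos: [0.4364, 0.2339, 0.0773]
tool_rot: [-0.002, 0.277, 0.961, -0.001]
contact_force: [0.9, -0.6, 0.7]
gripper_width: 0.0
t 32.88 p [0.4364 0.2339 0.0773] jaw 57.8 ztool [-0.004 -0.001 -1.   ] F [ 0.9 -0.6  0.7] w 0.0
n 1 rot/row [-0.04  -0.033 -0.039] total pos tool frame(units) [-0.06  0.09  0.24] total rot units [-0.04 -0.03 -0.04]
[[-0.06, 0.09, 0.24]]
```

View pics/s20.png

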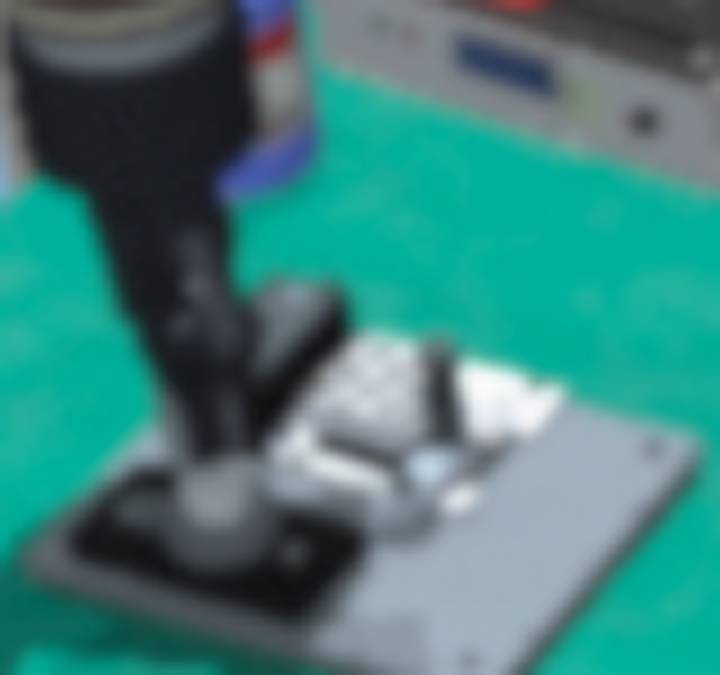

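```bash
python3 -m crank '[{"angular":[0,0,0],"delta_pos":[-0.02,0.04,0.2],"gripper":0},{"angular":[0,0,0],"delta_pos":[0,0,0.15],"gripper":0},{"angular":[0,0,0],"delta_pos":[0,0,0.1],"gripper":0},{"angular":[0,0,0],"delta_pos":[0,0,0],"gripper":0}]'
python3 -c "
from h import *
show()"
```

```text
time: 33.42
tool_pos: [0.4388, 0.2351, 0.0659]
tool_rot: [-0.0, 0.277, 0.961, -0.0]
contact_force: [-0.2, 0.2, 0.2]
gripper_width: 0.001
t 33.42 p [0.4388 0.2351 0.0659] jaw 57.81 ztool [-0. -0. -1.] F [-0.2  0.2  0.2] w 0.1
```

```bash
python3 -m crank '[{"angular":[0,0,0],"delta_pos":[0,0,0.1],"gripper":0},{"angular":[0,0,0],"delta_pos":[0,0,0.1],"gripper":0},{"angular":[0,0,0],"delta_pos":[0,0,0],"gripper":0}]'
python3 -m crank '[{"angular":[0,0,0],"delta_pos":[0,0,0.07],"gripper":0},{"angular":[0,0,0],"delta_pos":[0,0,0],"gripper":0}]'
```

```text
time: 33.8
tool_pos: [0.4393, 0.2353, 0.0604]
tool_rot: [0.0, 0.277, 0.961, 0.0]
contact_force: [-1.6, -0.7, 2.7]
gripper_width: -0.002
time: 34.05
tool_pos: [0.4394, 0.2353, 0.059]
tool_rot: [0.0, 0.277, 0.961, 0.0]
contact_force: [-1.9, -1.8, 7.1]
gripper_width: 0.001
```

```bash
python3 -m crank '[{"angular":[0,0,0],"delta_pos":[0,0,0.07],"gripper":0},{"angular":[0,0,0],"delta_pos":[0,0,0],"gripper":0}]'
python3 -m crank '[{"angular":[0,0,0],"delta_pos":[0,0,0.04],"gripper":0},{"angular":[0,0,0],"delta_pos":[0,0,0],"gripper":0}]'
```

```text
time: 34.3
tool_pos: [0.4396, 0.2354, 0.0587]
tool_rot: [-0.0, 0.277, 0.961, -0.0]
contact_force: [-9.0, -3.3, 19.9]
gripper_width: -0.0
time: 34.55
tool_pos: [0.4396, 0.2355, 0.0586]
tool_rot: [-0.0, 0.277, 0.961, -0.001]
contact_force: [-12.3, -3.9, 27.2]
gripper_width: -0.005
```

```bash
python3 -m crank '[{"angular":[0,0,0],"delta_pos":[0,0,-0.2],"gripper":0},{"angular":[0,0,0],"delta_pos":[0,0,-0.5],"gripper":0},{"angular":[0,0,0],"delta_pos":[0,0,-0.9],"gripper":0.2},{"angular":[0,0,0],"delta_pos":[0,0,-0.8],"gripper":0.4}]'
python3 - <<'E'
from h import *
show()
P=post(0,.12); print(P)
plan(*tgt(P[0],P[1],.12,58))
f=grab_frame("scene"); crop("scene","s21",160,140,240,215,9,f)
E
```

```text
time: 35.05
tool_pos: [0.4387, 0.2351, 0.1274]
tool_rot: [-0.0, 0.277, 0.961, -0.0]
contact_force: [0.4, -0.8, 0.5]
gripper_width: 0.394
t 35.05 p [0.4387 0.2351 0.1274] jaw 57.81 ztool [-0.001 -0.    -1.   ] F [ 0.4 -0.8  0.5] w 33.5
[0.51111515 0.1932516  0.12      ]
n 3 rot/row [-0.002 -0.002 -0.013] total pos tool frame(units) [-2.79  0.11  0.25] total rot units [-0.   -0.   -0.04]
[[-0.93, 0.04, 0.08], [-0.93, 0.03, 0.08], [-0.93, 0.03, 0.08]]
```

View pics/s21.png

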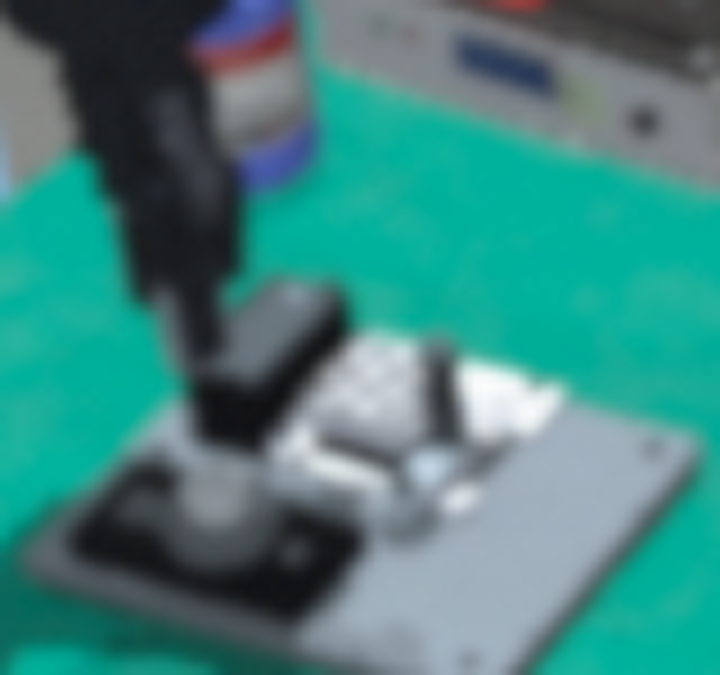

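```bash
python3 -m crank '[{"angular":[0,0,0],"delta_pos":[-0.93,0.04,0],"gripper":0.5},{"angular":[0,0,0],"delta_pos":[-0.93,0.04,0],"gripper":0.5},{"angular":[0,0,0],"delta_pos":[-0.93,0.03,0.3],"gripper":0.5},{"angular":[0,0,0],"delta_pos":[0,0,0.5],"gripper":0.5},{"angular":[0,0,0],"delta_pos":[0,0,0],"gripper":0.5}]'
python3 - <<'E'
from h import *
show()
P=post(0,.0675)
plan(*tgt(P[0],P[1],.0675,57.8))
f=grab_frame("scene"); crop("scene","s22",160,140,240,215,9,f)
E
```

```text
time: 35.72
tool_pos: [0.5093, 0.1932, 0.1001]
tool_rot: [-0.002, 0.277, 0.961, -0.001]
contact_force: [-0.2, -0.7, 0.0]
gripper_width: 0.502
t 35.73 p [0.5093 0.1932 0.1001] jaw 57.81 ztool [-0.005 -0.001 -1.   ] F [-0.2 -0.7  0. ] w 42.7
n 2 rot/row [-0.02  -0.023  0.001] total pos tool frame(units) [-0.05  0.04  1.08] total rot units [-0.04 -0.05  0.  ]
[[-0.03, 0.02, 0.54], [-0.03, 0.02, 0.54]]
```

View pics/s22.png

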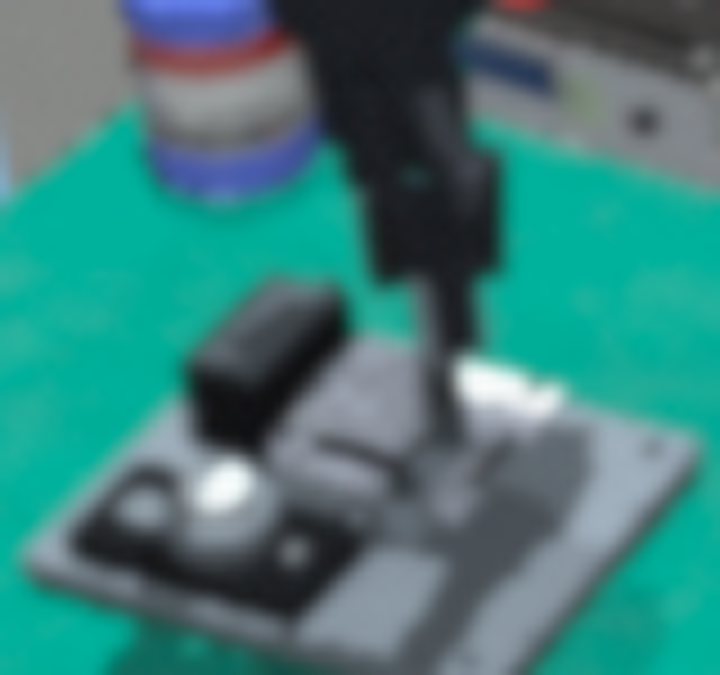

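```bash
python3 -m crank '[{"angular":[0,0,0],"delta_pos":[0,0,0.5],"gripper":0.5},{"angular":[0,0,0],"delta_pos":[0,0,0.55],"gripper":0.5},{"angular":[0,0,0],"delta_pos":[0,0,0],"gripper":0.35},{"angular":[0,0,0],"delta_pos":[0,0,0],"gripper":0.22},{"angular":[0,0,0],"delta_pos":[0,0,0],"gripper":0.22}]'
python3 - <<'E'
from h import *
show()
p0,R0=cur()
q=p0
for i,phi in enumerate([.08,.2,.32,.45,.58,.72,.87,1.02,1.17,1.3]):
    P=post(phi,p0[2]-.0); t=post(phi+.01,0)-post(phi,0); P=P+.003*t/np.linalg.norm(t)
    print(phi,(R0.inv().apply(P-q)/.03).round(3),P.round(4)); q=P
E
```

```text
time: 36.4
tool_pos: [0.5121, 0.1935, 0.0719]
tool_rot: [0.001, 0.277, 0.961, 0.0]
contact_force: [0.1, 0.6, 0.4]
gripper_width: 0.22
t 36.4 p [0.5121 0.1935 0.0719] jaw 57.81 ztool [ 0.001  0.    -1.   ] F [0.1 0.6 0.4] w 18.7
0.08 [-0.077 -0.175 -0.   ] [0.5112 0.1879 0.0719]
0.2 [-0.048 -0.111 -0.   ] [0.5107 0.1843 0.0719]
0.32 [-0.034 -0.116 -0.   ] [0.5097 0.1808 0.0719]
0.45 [-0.021 -0.129 -0.   ] [0.5082 0.1772 0.0719]
0.58 [-0.004 -0.13  -0.   ] [0.5062 0.1738 0.0719]
0.72 [ 0.014 -0.14  -0.   ] [0.5036 0.1705 0.0719]
0.87 [ 0.037 -0.146 -0.   ] [0.5003 0.1674 0.0719]
1.02 [ 0.058 -0.139 -0.   ] [0.4966 0.1648 0.0719]
1.17 [ 0.078 -0.129 -0.   ] [0.4926 0.1628 0.0719]
1.3 [ 0.083 -0.101 -0.   ] [0.4889 0.1615 0.0719]
```

```bash
python3 -m crank '[{"angular":[0,0,0],"delta_pos":[-0.04,-0.09,0.05],"gripper":0.22},{"angular":[0,0,0],"delta_pos":[-0.04,-0.09,0.04],"gripper":0.22},{"angular":[0,0,0],"delta_pos":[-0.05,-0.11,0],"gripper":0.22},{"angular":[0,0,0],"delta_pos":[-0.034,-0.116,0],"gripper":0.22},{"angular":[0,0,0],"delta_pos":[-0.02,-0.13,0],"gripper":0.22},{"angular":[0,0,0],"delta_pos":[-0.004,-0.13,0],"gripper":0.22},{"angular":[0,0,0],"delta_pos":[0.014,-0.14,0],"gripper":0.22}]'
python3 -c "
from h import *
show()
f=grab_frame('scene'); crop('scene','s23',160,140,240,215,9,f)"
python3 -m crank '[{"angular":[0,0,0],"delta_pos":[0.037,-0.146,0],"gripper":0.22},{"angular":[0,0,0],"delta_pos":[0.058,-0.14,0],"gripper":0.22},{"angular":[0,0,0],"delta_pos":[0.078,-0.13,0],"gripper":0.22},{"angular":[0,0,0],"delta_pos":[0.06,-0.08,0],"gripper":0.22},{"angular":[0,0,0],"delta_pos":[0,0,0],"gripper":0.22}]'
python3 -c "
from h import *
show()"
```

```text
time: 37.28
tool_pos: [0.5026, 0.1697, 0.0682]
tool_rot: [-0.0, 0.277, 0.961, -0.0]
contact_force: [1.1, 1.3, 0.9]
gripper_width: 0.223
t 37.27 p [0.5026 0.1697 0.0682] jaw 57.81 ztool [-0.001 -0.    -1.   ] F [1.1 1.3 0.9] w 18.9
time: 37.95
tool_pos: [0.4886, 0.1611, 0.0683]
tool_rot: [-0.001, 0.277, 0.961, -0.0]
contact_force: [-0.8, -1.0, 0.2]
gripper_width: 0.219
t 37.95 p [0.4886 0.1611 0.0683] jaw 57.82 ztool [-0.001 -0.    -1.   ] F [-0.8 -1.   0.2] w 18.6
```

View pics/s23.png

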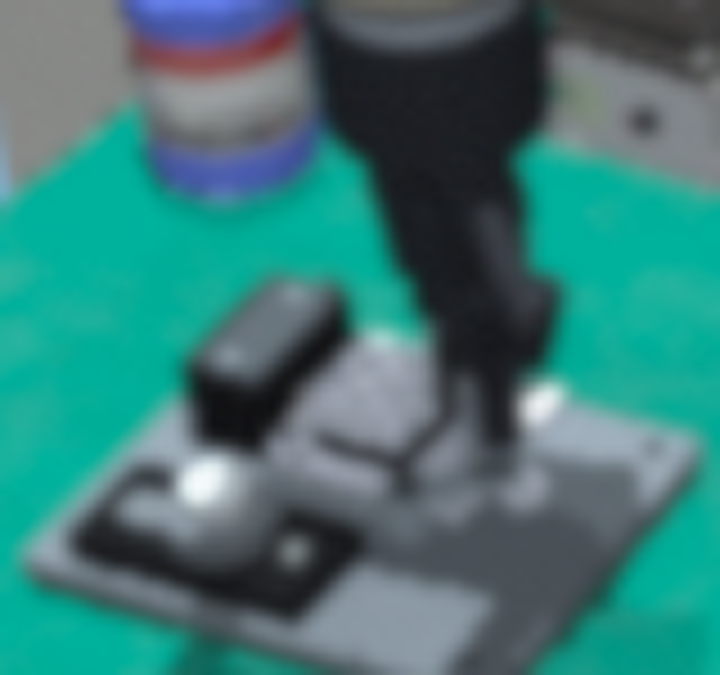

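Clip is off. I'll centre the fingers on the post, open, rise clear, and check in both views.

```bash
python3 -m crank '[{"angular":[0,0,0],"delta_pos":[0,0.07,0],"gripper":0.3},{"angular":[0,0,0],"delta_pos":[0,0,0],"gripper":0.45},{"angular":[0,0,0],"delta_pos":[0,0,-0.3],"gripper":0.45},{"angular":[0,0,0],"delta_pos":[0,0,-0.9],"gripper":0.45},{"angular":[0,0,0],"delta_pos":[0,0,-0.9],"gripper":0.45},{"angular":[0,0,0],"delta_pos":[0,0,-0.9],"gripper":0.45},{"angular":[0,0,0],"delta_pos":[0.6,-0.9,-0.9],"gripper":0.45},{"angular":[0,0,0],"delta_pos":[0.6,-0.9,-0.5],"gripper":0.45},{"angular":[0,0,0],"delta_pos":[0.6,-0.9,0],"gripper":0.45},{"angular":[0,0,0],"delta_pos":[0.6,-0.9,0],"gripper":0.45},{"angular":[0,0,0],"delta_pos":[0.6,-0.9,0],"gripper":0.45},{"angular":[0,0,0],"delta_pos":[0.6,-0.9,0],"gripper":0.45}]'
python3 -m crank '[{"angular":[0,0,0],"delta_pos":[0,-0.9,-0.5],"gripper":0.45},{"angular":[0,0,0],"delta_pos":[0,-0.9,0],"gripper":0.45},{"angular":[0,0,0],"delta_pos":[0,-0.9,0],"gripper":0.45},{"angular":[0,0,0],"delta_pos":[0,-0.9,0],"gripper":0.45},{"angular":[0,0,0],"delta_pos":[0,0,0],"gripper":0.45},{"angular":[0,0,0],"delta_pos":[0,0,0],"gripper":0.45}]'
python3 - <<'E'
from h import *
show()
f=grab_frame("scene"); ft=grab_frame("top")
L=mod(*PK[:2],np.deg2rad(YAW),.014)+[np.array([post(1.2,.031),post(1.2,.072)])]
crop("scene","s24",160,140,240,215,9,f); overlay("scene",f,"s24o",L,160,140,240,215,9)
cv2.imwrite("pics/t24.png",ft[:,:,::-1]); overlay("top",ft,"t24o",L,150,195,225,265,8)
E
```

```text
time: 39.45
tool_pos: [0.3118, 0.0831, 0.2011]
tool_rot: [0.0, 0.277, 0.961, -0.0]
contact_force: [0.2, -0.7, 1.5]
gripper_width: 0.452
time: 40.2
tool_pos: [0.2649, -0.0079, 0.2162]
tool_rot: [-0.003, 0.277, 0.961, -0.001]
contact_force: [0.3, -0.2, -0.6]
gripper_width: 0.449
t 40.2 p [ 0.2649 -0.0079  0.2162] jaw 57.82 ztool [-0.006  0.    -1.   ] F [ 0.3 -0.2 -0.6] w 38.1
```

View pics/s24.png

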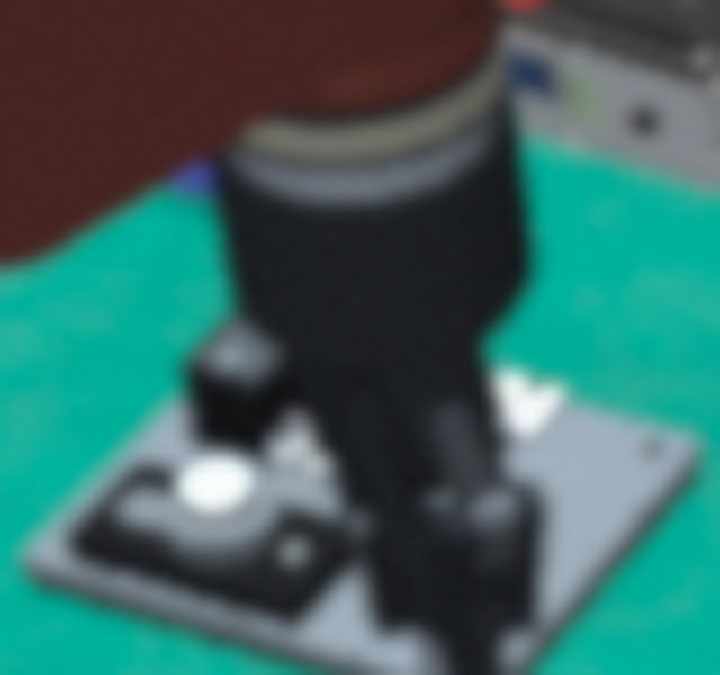

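View pics/t24o.png

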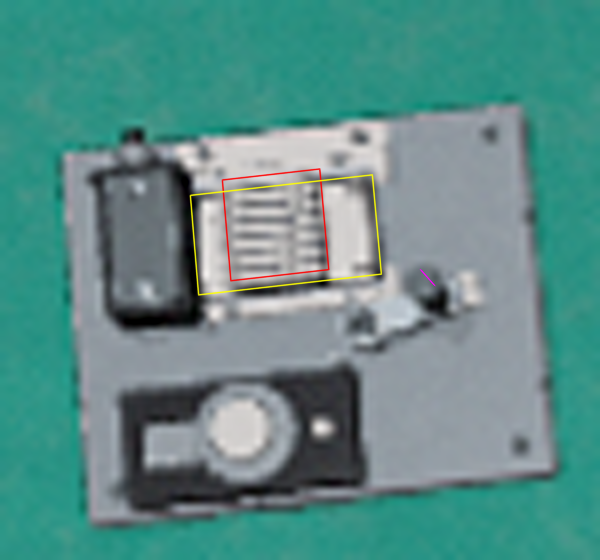

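View pics/t24.png

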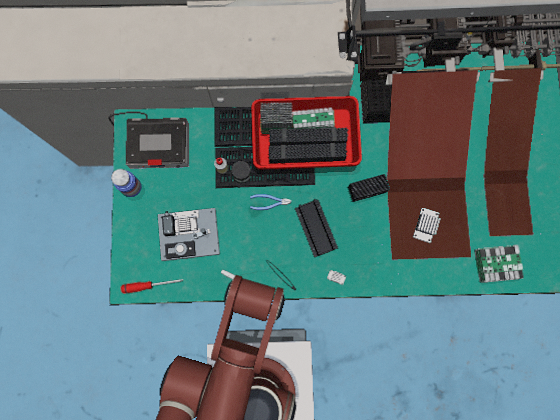

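```bash
python3 -c "
from plant import *
print(job_done()); print(state()['time'])"
```

```text
the job is handed in; nothing more can be done
None
the job is handed in; nothing more can be done
```

The module has been through the test, is lying in its pocket again with the clip swung clear, and the job is handed in at about 40 s of the 72 s allowed.

**What I did**
- I lifted the module out of the channel by its fin ends and set it down on the open bench. Contact there read about 8 N.
- I gripped it again across its width and slid one ledge under the contact head, tilted about 12°, until it touched the slot end at about 5–8 N.
- I backed off about 1 mm, laid the other end down and let go.
- I led the clip round its pivot to a stop. It took about 10 N while climbing the ledge and 18 N at the stop.
- I pressed the button about 6 mm, until it met a hard stop at 27 N, and released it.
- I swung the clip back to about 1.2 rad and moved the arm away, with no contact.

**Last checks**
- **Module:** the final top picture shows it between the pocket walls, with its end at the head.
- **Clip and button:** the same picture shows the clip clear of the pocket. The scene picture taken after the press shows the button back out.
- **Bystanders:** the cutters, jar and bottles appear where they started, judged by eye in the top picture.
- **Not confirmed:** in the last scene picture the arm hid the module, so the final state of the module and clip rests on the top view alone. There my model outline sat about 1 pixel (2–3 mm) off the module, close to the calibration error. I could not read the clip, pin or button joints directly. That the clip was fully on and the button fully home comes from the force steps, the clip also from the post's position in the picture.

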